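# Index a watch case under the dial gauge, lock the table and zero the gauge

### The job

On the height-checking stand, push the turntable round by its upright pegs until the watch case clicks into its stop right under the dial gauge's plunger, then swing the locking latch fully in. Next press the gauge head all the way down by its thumb pad so that the plunger rests on the case, and finally turn the gauge's bezel until its bold zero mark stands exactly over the tip of the needle. Do not touch the watch case itself, and leave the other things on the bench where they are.

Things in the scene. Friction and masses are not known exactly. Their poses are not given: they have to be found in the camera images.
- stand: Grey steel base plate of the height-checking stand, 20 mm thick, fixed. Origin on the bench under the turntable's axis; x points to the gauge column, z up. In this frame the plate spans x -112..180, y -120..120 mm; a column 24 mm thick (top at z 160) stands at x 152; the gauge axis is at x 58, y 0. A sprung detent at y +110 gives the table six stops, 60 degrees apart.
- table_axis (a point): Centre of the turntable's top face (z 42 mm), a dark steel disc 160 mm across over a six-lobed index plate 180 mm across; turns both ways. Six nests lie 58 mm from the axis every 60 degrees. Six brass pegs, 10 mm thick, tops at z 72 mm, stand 75 mm from the axis, at 30, 90, 150, 210, 270 and 330 degrees from the watch case. It springs into the nearest stop; 2 to 4 N at a peg turns it.
- watch_case: The one steel watch case on the turntable, 38 mm across and 10 mm high with four lugs, fixed in one of the six nests (two other nests hold flat brass discs 3 mm thick, the rest are empty). Origin at the centre of its underside. Not to be touched by the robot.
- case_top (a point): Centre of the watch case's top face, 10 mm above the table's top (z 52 mm).
- turntable (a joint): Turn of the table in rad, counter-clockwise from above; 0 (or any whole turn) has the watch case under the gauge.
- latch (a joint): Locking latch: 0 = fully in (its tooth in the lobed plate, table locked), grows as it swings out, to 0.62 rad. It stays where it is left; its tooth only goes fully in when the table is in a stop.
- latch_handle (a point): Top of the latch's upright steel handle post, 12 mm thick and 44 mm tall above the lever (top at z 75 mm), 95 mm from the latch's pivot. On the -y side of the stand; fully in, it is at x -50, y -101 mm of the stand's frame, and swung out it lies further to -y.
- latch_pivot (a point): The latch's upright hinge axis, on the base plate at x 45, y -101 mm of the stand's frame; the latch turns clockwise from above when it closes.
- gauge_head (a joint): Downward travel of the gauge head on its column in m: 0 = raised, 0.016 = fully down. It stays where it is left; about 5 to 6 N pushes it down.
- thumb_pad (a point): Centre of the top of the round black thumb pad, 26 mm across, on the head's arm, 54 mm from the gauge axis towards the column: at z 101 mm raised, 85 mm fully down. Press it straight down with closed fingers.
- gauge_axis (a point): Centre of the bezel's top face. The round gauge lies face up; its bezel (knurled aluminium, 60 mm across, 14 mm high, this point on top) turns about the upright axis with the white dial on it, either way, and stays where it is left. Top at z 120 mm raised, 104 mm fully down; the gauge's body below it is 52 mm across.
- zero_mark (a point): Point on the bold black zero mark of the dial (a 4 mm wide bar running out to a pip on the rim; the other ticks are thin), 22 mm from the gauge axis. It turns with the bezel.
- needle_tip (a point): Tip of the thin black needle, 22 mm from the gauge axis. The needle turns about the gauge axis clockwise by 0.45 rad per mm that the plunger is pushed in, and does not turn with the bezel.
- plunger (a joint): How far the gauge's plunger is pushed up into the gauge, in m: 0 when hanging free; 0.004 with the head fully down on the watch case.
- gauge_foot (a point): Lowest point of the plunger, under the gauge on its axis: at z 64 mm with the head raised.
- loupe: Black eye loupe, 34 mm across and 30 mm high, standing loose on the base plate's near left corner. Bystander.
- spare_case: Loose second watch case lying on the bench right of the stand, 38 mm across, 9 mm high. Bystander.
- screwdriver: Small steel screwdriver, 130 mm, on the bench left of the stand. Bystander.
- tweezers: Steel tweezers, 125 mm, on the bench left of the stand. Bystander.
- oil_jar: Amber glass jar, 34 mm across, 45 mm high, right on the bench. Bystander.
- parts_tray: Wooden divided tray, 110 x 150 x 22 mm, left on the bench. Bystander.
- puck: Brass setting block, 48 mm across, 22 mm high, right on the bench. Bystander.

How it is judged:
By the outcome, as a careful person would: the job done as asked, in the order asked, and still so for the second after the job is handed in, with the robot touching nothing.
It also fails if it takes over 67 s, if anything falls off the work surface, if the arm or the gripper's body presses on something with over 40 N, if the wrist force passes 120 N, or if a joint passes its speed limit or range.

### The arm

A 6-joint arm with a two-finger parallel gripper is mounted at the origin on the work surface. World frame = base frame: x ahead of the robot, y to its left, z up, the work surface at z = 0. Lengths are in m, angles in degrees, forces in N, time in s.
With the tool pointing down it reaches from about 0.35 to 0.875 m from the base axis. Payload 4.2 kg.
Tool frame: the origin (TCP) lies between the finger pads; the fingertips stand 8 mm ahead of it and the grasp point (between the pads) lies 11 mm behind it; x points along the fingers, y is the direction in which the jaws open and shut, and the axes are right-handed (so a half turn about x gives the same grasp; the last joint's range is limited). The gripper opens to 87 mm and grips with 3 to 60 N. Pads are 19 mm wide; open, the fingers measure 117 mm over their backs; the gripper's body (75 mm by 190 mm) begins 51 mm behind the grasp point.
Start: joints at [91.249, 22.042, 0.453, 0, -68.411, -14.817], TCP at [0.147, 0.608, 0.231] pointing down, gripper open.
Joint ranges: [-179.83, 179.83], [-69.29, 118.12], [-61.27, 80.66], [-181.25, 117.63], [-171.15, -9.14], [-177.46, 177.46]. Speed limits (degrees/s): [159.86, 159.86, 180, 180, 180, 180].

### API

Orientations are given as a 3x3 rotation matrix whose columns are the frame's x, y, z axes.
In Python, from station import r gives the robot as it stands. The module is installed in compiled form; this text tells all that it offers.
- The arm moves only by the tool move_arm, never from a script. Its argument "increments" is one flat list of numbers, 7 for each row, row after row: the turn, a rotation vector about the tool's x, y, z in degrees, then the shift along the tool's x, y, z in m, then the finger opening in m, from 0 to 0.087. A call has 1 to 12 rows; each row is the pose to reach, as a shift and turn from the pose commanded when the call began, along the tool's axes at that moment; what a row does not reach only later rows make up. A row lasts 1/12 s, in which the tool goes at most 41.7 mm and 7.16 degrees, less where a joint would pass 70% of its speed; a pose out of reach is approached as far as the arm can. A call with a gripper value outside its range is refused whole. The fingers move at their own pace and stop on an object; the grip force is fixed at half the most. Time passes only in rows, so rows that repeat a pose let the fingers close. It gives the time, the measured TCP pose, the force and the opening at its end, in the units of the state.
- r.sense(): the state, without advancing time (a new reading comes with each control period).
- r.capture(name): name is "side" or "top" or "wrist"; returns the picture (420x560x3 uint8, red, green, blue); there is no depth.
- r.calibration(name): a dict with "fx", "fy", "cx", "cy" (pixels), "rvec" (rotation vector, rad) and "tvec" (3), from world to camera coordinates, as OpenCV has them; the wrist camera has in their place "tool_from_camera" (4x4, takes a point from camera to tool coordinates, whose origin is the TCP and whose axes are the tool frame's). Camera axes: x right, y down, z forward; pixel columns grow to the right and rows downward; lengths in m; the calibration is good to about 2 mm. The wrist camera is an equidistant fisheye: a pixel r from the principal point sees the ray r / f radians off the axis. A picture is of the moment at which its call begins: read the wrist's pose just before it. calibration takes no time and is no camera call.
- r.finish_job(): hands the job in, once; it reports no verdict.
The state is a dict: "time_s": time; "joints": joint angles; "joint_velocities": joint speeds; "effort": joint torques, N m; "tcp_pos": TCP position; "ee_rot": TCP orientation; "wrist_force": force on the tool from outside, world axes, zero at the start; "moment": the same for the moment, N m; "gripper_width": opening from 0.0 (shut) to 1.0 (fully open).
Only numpy, scipy, OpenCV 4.12 (cv2) and the standard library are available. Lean on these libraries where they do the work, as an engineer would, in place of code of your own. Each camera call takes 0.05 s, during which the arm holds its last target.

## Working session

There is one attempt and no reset: what is moved stays moved. The work goes in short steps, Python scripts to look and compute and a tool call to move; the robot and the scene stay as the last step left them, time stands still between calls to the robot, and variables do not carry over. Pictures are saved under pics/ and viewed, and the job is handed in when it is done.

Besides the shell and the picture viewer there is one more tool, called after "Request:" by a JSON object that holds its "fn" and its "kwargs". move_arm: Moves the arm, as the interface text tells. Its arguments: {"type":"object","properties":{"increments":{"type":"array","items":{"type":"number"}}},"required":["increments"]}

```bash
mkdir -p pics; python3 - <<'E'
from station import r
import cv2
s=r.sense();print(s)
for n in("side","top","wrist"):
    print(n,r.calibration(n))
    cv2.imwrite(f"pics/{n}0.png",r.capture(n)[:,:,::-1])
E
```

```text
{'time_s': 0.0, 'joints': array([ 9.12485952e+01,  2.20925836e+01,  3.81372321e-01, -3.15093724e-02,
       -6.84119468e+01, -1.48168864e+01]), 'joint_velocities': array([ 0.01762353, -0.03231125, -0.0339235 , -0.00171585, -0.03791369,
        0.04523792]), 'effort': array([-2.34521940e-04, -3.90667427e+01,  1.87405211e+01,  4.21981260e+00,
        1.10169168e-02, -1.98851349e-04]), 'tcp_pos': array([0.14645536, 0.60700033, 0.22944475]), 'ee_rot': array([[-4.64406645e-04, -2.34800882e-01, -9.72043379e-01],
       [-2.16009213e-03, -9.72040980e-01,  2.34801335e-01],
       [-9.99997559e-01,  2.20874655e-03, -5.57692461e-05]]), 'wrist_force': array([0.68070784, 0.05355282, 0.56692285]), 'moment': array([-0.04181327,  0.02567408, -0.02537507]), 'gripper_width': 0.9967809598917523}
side {'fx': 430.1076475024398, 'fy': 430.1076475024398, 'cx': 280.5462853820978, 'cy': 207.1802090401516, 'rvec': array([ 2.10246505, -0.56168957,  0.31915403]), 'tvec': array([-0.50056858,  0.22782254,  0.84183109])}
top {'fx': 441.046125783656, 'fy': 441.046125783656, 'cx': 283.67549480586496, 'cy': 215.6120928827715, 'rvec': array([ 2.148397  , -2.1646689 ,  0.13041153]), 'tvec': array([-0.00201726,  0.54283587,  1.36733894])}
wrist {'fx': 325.19226210127806, 'fy': 325.19226210127806, 'cx': 288.73999624922635, 'cy': 200.36039005596334, 'tool_from_camera': array([[-3.63400531e-04, -2.53434140e-01,  9.67352575e-01,
        -1.53662641e-01],
       [ 9.99999793e-01,  4.20856580e-04,  4.85924050e-04,
         7.92811600e-04],
       [-5.30266440e-04,  9.67352552e-01,  2.53433934e-01,
        -6.92107765e-02],
       [ 0.00000000e+00,  0.00000000e+00,  0.00000000e+00,
         1.00000000e+00]])}
```

View pics/side0.png

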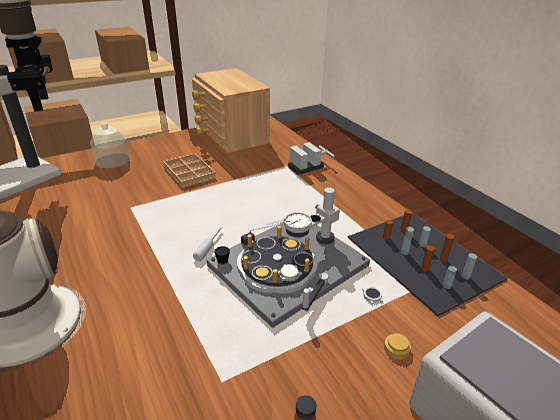

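View pics/top0.png

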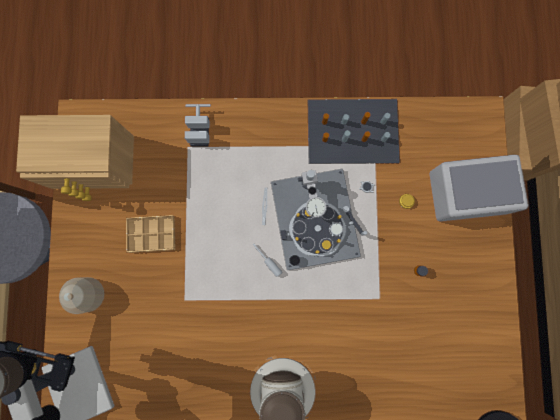

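View pics/wrist0.png

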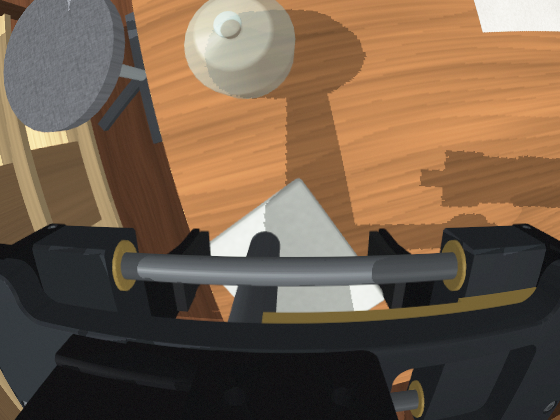

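```bash
cat > h.py <<'E'
import numpy as np,cv2
from station import r
def cal(n):
    c=r.calibration(n);R=cv2.Rodrigues(c['rvec'])[0];return c,R,c['tvec']
def proj(n,P):
    c,R,t=cal(n);P=np.atleast_2d(P)@R.T+t
    return np.c_[c['fx']*P[:,0]/P[:,2]+c['cx'],c['fy']*P[:,1]/P[:,2]+c['cy']]
def ray(n,uv):
    c,R,t=cal(n);d=R.T@np.array([(uv[0]-c['cx'])/c['fx'],(uv[1]-c['cy'])/c['fy'],1]);return -R.T@t,d/np.linalg.norm(d)
def onz(n,uv,z):
    o,d=ray(n,uv);return o+d*(z-o[2])/d[2]
def wproj(s,P):
    c=r.calibration('wrist');T=c['tool_from_camera'];P=np.atleast_2d(P)
    q=(P-s['tcp_pos'])@s['ee_rot'];q=(q-T[:3,3])@T[:3,:3]
    rho=np.hypot(q[:,0],q[:,1]);th=np.arctan2(rho,q[:,2])
    return np.c_[c['cx']+c['fx']*th*q[:,0]/rho,c['cy']+c['fy']*th*q[:,1]/rho]
def wray(s,uv):
    c=r.calibration('wrist');T=c['tool_from_camera']
    x=(uv[0]-c['cx'])/c['fx'];y=(uv[1]-c['cy'])/c['fy'];th=np.hypot(x,y)
    d=np.array([np.sin(th)*x/th,np.sin(th)*y/th,np.cos(th)])
    R=s['ee_rot'];return s['tcp_pos']+R@T[:3,3],R@T[:3,:3]@d
def wonz(s,uv,z):
    o,d=wray(s,uv);return o+d*(z-o[2])/d[2]
def tri(rays):
    A=np.zeros((3,3));b=np.zeros(3)
    for o,d in rays:
        M=np.eye(3)-np.outer(d,d);A+=M;b+=M@o
    return np.linalg.solve(A,b)
def crop(img,x0,y0,x1,y1,k,name):
    c=cv2.resize(img[y0:y1,x0:x1],None,fx=k,fy=k,interpolation=cv2.INTER_CUBIC);cv2.imwrite(name,c)
E
python3 - <<'E'
from h import *
t=cv2.imread('pics/top0.png');s=cv2.imread('pics/side0.png')
crop(t,260,160,390,280,6,'pics/topc.png');crop(s,190,175,390,325,4,'pics/sidec.png')
E
```

```text
(no output)
```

View pics/topc.png

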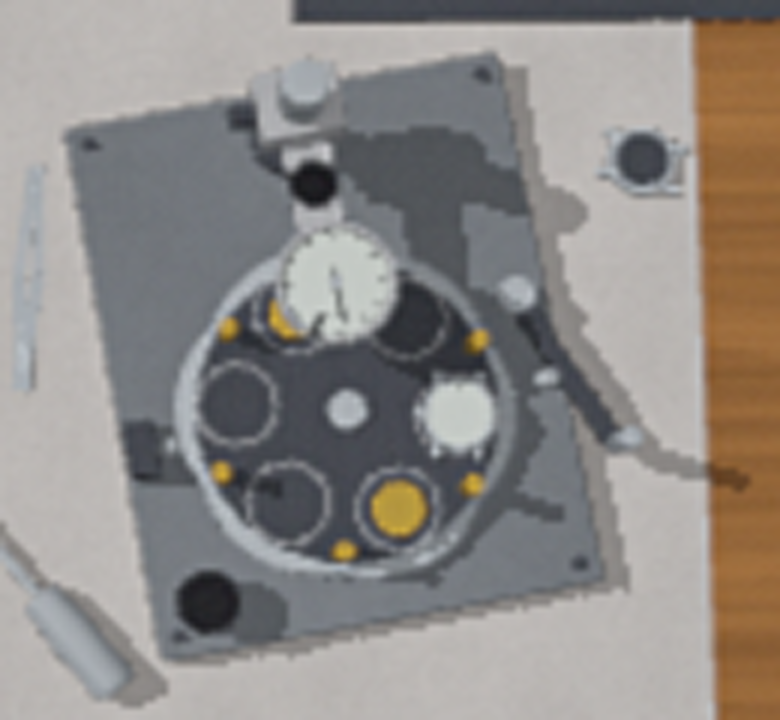

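View pics/sidec.png

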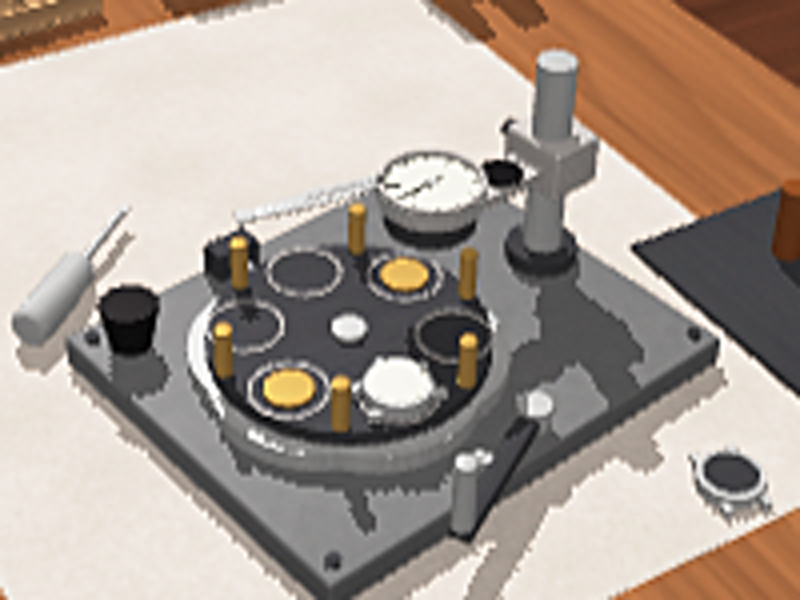

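```bash
cat > fit.py <<'E'
from h import *
from scipy.optimize import least_squares
def S(p):
    x,y,w=p[:3];c,s=np.cos(w),np.sin(w)
    return lambda q:np.array([x+c*q[0]-s*q[1],y+s*q[0]+c*q[1],q[2]])
def pol(r,a,z):return (r*np.cos(a),r*np.sin(a),z)
def model(p,off=(-1,)):
    f=S(p);th=p[3];la=p[4];ang=np.arange(6)*np.pi/3+np.pi/6+th
    D={'c1':(.18,.12,.02),'c2':(.18,-.12,.02),'c3':(-.112,-.12,.02),'c4':(-.112,.12,.02),'col':(.152,0,.16),
     'case':pol(.058,th,.052),'pad':(.112,0,.101),'gauge':(.058,0,.120),'piv':(.045,-.101,.035),
     'han':(.045-.095*np.cos(la),-.101-.095*np.sin(la),.075)}
    for i,a in enumerate(ang):D['p%d'%i]=pol(.075,a,.072)
    return {k:f(v) for k,v in D.items()}
if __name__=='__main__':
    T={'c1':(66,132),'c2':(497,53),'c3':(607,583),'c4':(165,662),'col':(309,82),'case':(459,413),'pad':(314,183),'gauge':(338,280),'piv':(517,293),'han':(627,435),
       'p0':(478,340),'p5':(473,485),'p4':(344,551),'p3':(221,472),'p2':(228,328)}
    D={'case':(398,378),'pad':(502,170),'gauge':(432,180),'col':(557,62),'piv':(539,400),'han':(466,462),
       'p0':(468,341),'p5':(341,381),'p4':(223,330),'p3':(239,243),'p2':(358,209),'p1':(469,254)}
    T={k:((np.array(v)+.5)/6-.5+[260,160]) for k,v in T.items()};D={k:((np.array(v)+.5)/4-.5+[190,175]) for k,v in D.items()}
    def res(p,full=False):
        m=model(p);o=[]
        for n,X,t in(('top',T,p[5:7]),('side',D,p[7:9])):
            for k in X:
                e=proj(n,m[k])[0]+t-X[k]
                o+=[e] if not full else [(n,k,e.round(1))]
        return o if full else np.r_[np.concatenate(o),p[5:]*.7]
    s=least_squares(res,np.r_[.55,-.1,.17,-1.7,.4,np.zeros(4)],loss='soft_l1')
    print(s.x,np.degrees(s.x[2:5]),s.cost)
    for l in res(s.x,True):print(*l)
    np.save('fit.npy',s.x)
    for k,v in model(s.x).items():print(k,v.round(4))
E
python3 fit.py
```

```text
Traceback (most recent call last):
  File "fit.py", line 27, in <module>
    s=least_squares(res,np.r_[.55,-.1,.17,-1.7,.4,np.zeros(4)],loss='soft_l1')
  File "fit.py", line 24, in res
    e=proj(n,m[k])[0]+t-X[k]
      ~~~~^^^^^^^^
  File "h.py", line 6, in proj
    c,R,t=cal(n);P=np.atleast_2d(P)@R.T+t
          ~~~^^^
  File "h.py", line 4, in cal
    c=r.calibration(n);R=cv2.Rodrigues(c['rvec'])[0];return c,R,c['tvec']
ValueError: time passes only in moves, steps and waits
```

Calibration has a call cap; cache it.

```bash
python3 - <<'E'
s=open('h.py').read()
s=s.replace("def cal(n):","C={n:r.calibration(n) for n in('side','top','wrist')}\ndef cal(n):").replace("c=r.calibration(n);R=","c=C[n];R=").replace("c=r.calibration('wrist')","c=C['wrist']")
open('h.py','w').write(s)
E
python3 fit.py
```

```text
[ 0.50362744 -0.11258185  0.1751006  -1.80564138  0.3933471  -0.17998606
  0.6621343   0.2965029   0.22621533] [  10.03252529 -103.45563059   22.53712863] 3.532421744699442
top c1 [-0.6 -0.6]
top c2 [ 0.2 -0.6]
top c3 [ 0.1 -0.3]
top c4 [-0.7  0.4]
top col [-0.6 -0. ]
top case [0.1 0.3]
top pad [-0.1  0.1]
top gauge [-0.3  0.3]
top piv [0.  0.2]
top han [0.8 0.5]
top p0 [ 0.4 -0.1]
top p5 [ 0.4 -0.1]
top p4 [0.2 0.1]
top p3 [ 0.1 -0.1]
top p2 [ 0.1 -0.3]
side case [0.2 1. ]
side pad [-0.3  0.3]
side gauge [ 0.  -0.3]
side col [ 0.2 -0.5]
side piv [-0.9  0.6]
side han [-0.1 -0.4]
side p0 [ 0.3 -0.2]
side p5 [-0.   0.4]
side p4 [-0.1 -0.2]
side p3 [ 0.  -0.1]
side p2 [-0.  -0.2]
side p1 [ 0.2 -0.3]
c1 [0.66   0.0369 0.02  ]
c2 [ 0.7018 -0.1994  0.02  ]
c3 [ 0.4142 -0.2503  0.02  ]
c4 [ 0.3724 -0.0139  0.02  ]
col [ 0.6533 -0.0861  0.16  ]
case [ 0.5002 -0.1705  0.052 ]
pad [ 0.6139 -0.0931  0.101 ]
gauge [ 0.5607 -0.1025  0.12  ]
piv [ 0.5655 -0.2042  0.035 ]
han [ 0.4855 -0.2553  0.075 ]
p0 [ 0.5372 -0.1797  0.072 ]
p1 [ 0.5785 -0.1171  0.072 ]
p2 [ 0.5449 -0.05    0.072 ]
p3 [ 0.4701 -0.0455  0.072 ]
p4 [ 0.4288 -0.1081  0.072 ]
p5 [ 0.4623 -0.1752  0.072 ]
```

```bash
cat >> h.py <<'E'
from scipy.spatial.transform import Rotation as Ro
def Rdown(phi):
    a=np.radians(phi);y=np.array([np.cos(a),np.sin(a),0]);x=np.array([0,0,-1.]);return np.c_[x,y,np.cross(x,y)]
def inc(p,phi,s=None):
    s=s or r.sense();R=s['ee_rot'];w=Ro.from_matrix(R.T@Rdown(phi)).as_rotvec(degrees=True)
    d=R.T@(np.array(p)-s['tcp_pos']);return np.r_[w.round(2),d.round(4)]
def ph(s): return np.degrees(np.arctan2(s['ee_rot'][1,1],s['ee_rot'][0,1]))
def st():
    s=r.sense();print('t',round(s['time_s'],2),'p',s['tcp_pos'].round(4),'phi',ph(s).round(2),'tilt',s['ee_rot'][:,0].round(3),'F',s['wrist_force'].round(1),'g',round(s['gripper_width']*87,1),'J',s['joints'].round(0));return s
def W(q,p=None):
    x,y,w=(np.load('fit.npy') if p is None else p)[:3];c,s=np.cos(w),np.sin(w);q=np.array(q,float);return np.array([x+c*q[0]-s*q[1],y+s*q[0]+c*q[1],q[2]])
E
python3 -c "
from h import *
st();print(inc([.4,.25,.231],-103.6-84))"
```

```text
t 0.15 p [0.1465 0.6071 0.2297] phi -103.57 tilt [-0.    -0.002 -1.   ] F [ 0.1  0.5 -0.6] g 86.8 J [ 91.  22.   0.  -0. -68. -15.]
[ 8.403e+01 -7.000e-02 -7.000e-02 -8.000e-04  2.877e-01 -3.303e-01]
```

Request:
{"fn": "move_arm", "kwargs": {"increments": [84,0,0,0,0.288,-0.33,0.04,84,0,0,0,0.288,-0.33,0.04,84,0,0,0,0.288,-0.33,0.04,84,0,0,0,0.288,-0.33,0.04,84,0,0,0,0.288,-0.33,0.04,84,0,0,0,0.288,-0.33,0.04,84,0,0,0,0.288,-0.33,0.04,84,0,0,0,0.288,-0.33,0.04,84,0,0,0,0.288,-0.33,0.04,84,0,0,0,0.288,-0.33,0.04,84,0,0,0,0.288,-0.33,0.04,84,0,0,0,0.288,-0.33,0.04]}}

```text
time_s: 1.15
tcp_pos: [0.4011, 0.2468, 0.2303]
ee_rot: [[-0.001, -0.99, 0.142], [-0.001, 0.142, 0.99], [-1.0, 0.0, -0.001]]
wrist_force: [-0.0, 0.5, -0.7]
gripper_width: 0.465
```

```bash
python3 -c "
from h import *
st();print(inc([.429,-.1081,.18],86.5))"
```

```text
t 1.15 p [0.4011 0.2468 0.2303] phi 171.81 tilt [-0.001 -0.001 -1.   ] F [-0.   0.5 -0.7] g 40.4 J [ 51.   7. -20.   0. -63. -60.]
[ 8.531e+01 -6.000e-02  2.000e-02  5.070e-02 -7.820e-02 -3.473e-01]
```

Request:
{"fn": "move_arm", "kwargs": {"increments": [85.3,0,0,0.05,-0.078,-0.347,0.026,85.3,0,0,0.05,-0.078,-0.347,0.026,85.3,0,0,0.05,-0.078,-0.347,0.026,85.3,0,0,0.05,-0.078,-0.347,0.026,85.3,0,0,0.05,-0.078,-0.347,0.026,85.3,0,0,0.05,-0.078,-0.347,0.026,85.3,0,0,0.05,-0.078,-0.347,0.026,85.3,0,0,0.05,-0.078,-0.347,0.026,85.3,0,0,0.05,-0.078,-0.347,0.026,85.3,0,0,0.05,-0.078,-0.347,0.026,85.3,0,0,0.05,-0.078,-0.347,0.026,85.3,0,0,0.05,-0.078,-0.347,0.026]}}

```text
time_s: 2.15
tcp_pos: [0.431, -0.105, 0.1801]
ee_rot: [[-0.001, 0.058, 0.998], [-0.0, 0.998, -0.058], [-1.0, -0.0, -0.001]]
wrist_force: [-0.6, -0.6, 0.9]
gripper_width: 0.304
```

```bash
python3 -c "
from h import *
s=st();print(inc([.429,-.1081,.12],86.5))
im=r.capture('wrist')[:,:,::-1];cv2.imwrite('pics/w1.png',im)
m=model=__import__('fit').model(np.load('fit.npy'))
for k,v in m.items():print(k,wproj(s,v).round(0)[0],end=' ')
"
```

```text
t 2.15 p [ 0.431  -0.105   0.1801] phi 86.67 tilt [-0.001 -0.    -1.   ] F [-0.6 -0.6  0.9] g 26.4 J [   7.    7.  -28.   -0.  -55. -101.]
[ 0.17   -0.06    0.      0.0601 -0.0033 -0.0018]
c1 [407. 352.] c2 [232. 386.] c3 [150. 180.] c4 [379. 125.] col [323. 451.] case [227. 268.] pad [312. 384.] gauge [301. 360.] piv [208. 313.] han [136. 265.] p0 [219. 311.] p1 [286. 342.] p2 [353. 311.] p3 [360. 240.] p4 [286. 199.] p5 [212. 240.]
```

View pics/w1.png

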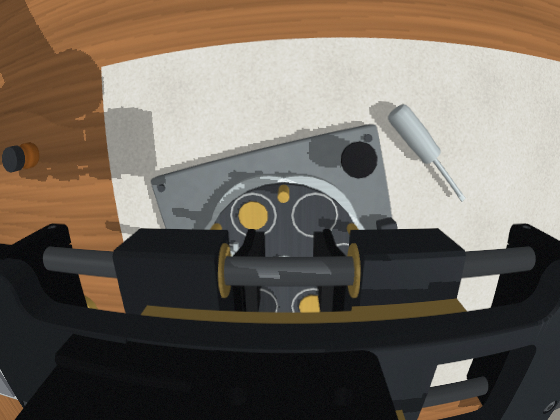

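Request:
{"fn": "move_arm", "kwargs": {"increments": [0,0,0,0.03,-0.0033,-0.0018,0.024,0,0,0,0.06,-0.0033,-0.0018,0.024,0,0,0,0.09,-0.0033,-0.0018,0.024,0,0,0,0.115,-0.0033,-0.0018,0.024,0,0,0,0.115,-0.0033,-0.0018,0.024,0,0,0,0.115,-0.0033,-0.0018,0.024]}}

```text
time_s: 2.7
tcp_pos: [0.4289, -0.1074, 0.065]
ee_rot: [[-0.003, 0.048, 0.999], [-0.001, 0.999, -0.048], [-1.0, -0.001, -0.003]]
wrist_force: [0.5, 0.6, 1.4]
gripper_width: 0.276
```

```bash
cat > arc.py <<'E'
from h import *
import sys
def arc(a0,a1,n,z,rad=.075):
    s=r.sense();out=[]
    for i in range(1,n+1):
        a=a0+(a1-a0)*i/n;p=W((rad*np.cos(np.radians(a)),rad*np.sin(np.radians(a)),z));phi=a+np.degrees(np.load('fit.npy')[2])-90
        phi=(a+10.03+90)  # jaw dir tangent
        v=inc(p,phi-180,s);out.append([round(v[0],1),0,0,round(v[3],4),round(v[4],4),round(v[5],4)])
    for o in out:print(o)
if __name__=='__main__':
    st();arc(*[float(x) for x in sys.argv[1:3]],int(sys.argv[3]),.065)
    im=r.capture('top')[:,:,::-1];crop(im,260,160,390,280,6,'pics/t_%s.png'%sys.argv[1])
E
python3 arc.py 166.5 202 10
```

```text
t 2.7 p [ 0.4289 -0.1074  0.065 ] phi 87.25 tilt [-0.003 -0.001 -1.   ] F [0.5 0.6 1.4] g 24.0 J [   7.   17.  -37.    0.  -37. -100.]
[np.float64(-2.8), 0, 0, np.float64(0.0), np.float64(-0.0053), np.float64(-0.0)]
[np.float64(-6.4), 0, 0, np.float64(0.0), np.float64(-0.01), np.float64(0.0004)]
[np.float64(-9.9), 0, 0, np.float64(0.0), np.float64(-0.0146), np.float64(0.001)]
[np.float64(-13.5), 0, 0, np.float64(0.0), np.float64(-0.0191), np.float64(0.002)]
[np.float64(-17.0), 0, 0, np.float64(0.0), np.float64(-0.0236), np.float64(0.0032)]
[np.float64(-20.6), 0, 0, np.float64(0.0), np.float64(-0.028), np.float64(0.0047)]
[np.float64(-24.1), 0, 0, np.float64(0.0), np.float64(-0.0323), np.float64(0.0064)]
[np.float64(-27.7), 0, 0, np.float64(0.0), np.float64(-0.0365), np.float64(0.0085)]
[np.float64(-31.2), 0, 0, np.float64(0.0), np.float64(-0.0405), np.float64(0.0108)]
[np.float64(-34.8), 0, 0, np.float64(-0.0), np.float64(-0.0444), np.float64(0.0133)]
```

Request:
{"fn": "move_arm", "kwargs": {"increments": [-2.8,0,0,0,-0.0053,0,0.024,-6.4,0,0,0,-0.01,0.0004,0.024,-9.9,0,0,0,-0.0146,0.001,0.024,-13.5,0,0,0,-0.0191,0.002,0.024,-17,0,0,0,-0.0236,0.0032,0.024,-20.6,0,0,0,-0.028,0.0047,0.024,-24.1,0,0,0,-0.0323,0.0064,0.024,-27.7,0,0,0,-0.0365,0.0085,0.024,-31.2,0,0,0,-0.0405,0.0108,0.024,-34.8,0,0,0,-0.0444,0.0133,0.024]}}

```text
time_s: 3.58
tcp_pos: [0.4414, -0.1515, 0.0676]
ee_rot: [[0.003, -0.532, 0.847], [0.001, 0.847, 0.532], [-1.0, -0.001, 0.003]]
wrist_force: [-1.3, 5.7, 0.8]
gripper_width: 0.282
```

```bash
python3 arc.py 202 240 11
```

```text
t 3.58 p [ 0.4414 -0.1515  0.0676] phi 122.15 tilt [ 0.003  0.001 -1.   ] F [-1.3  5.7  0.8] g 24.5 J [  1.  18. -33.  -0. -38. -59.]
[np.float64(-3.3), 0, 0, np.float64(0.0026), np.float64(-0.0045), np.float64(-0.0014)]
[np.float64(-6.8), 0, 0, np.float64(0.0026), np.float64(-0.009), np.float64(-0.001)]
[np.float64(-10.2), 0, 0, np.float64(0.0026), np.float64(-0.0135), np.float64(-0.0004)]
[np.float64(-13.7), 0, 0, np.float64(0.0026), np.float64(-0.0179), np.float64(0.0006)]
[np.float64(-17.2), 0, 0, np.float64(0.0026), np.float64(-0.0223), np.float64(0.0018)]
[np.float64(-20.6), 0, 0, np.float64(0.0026), np.float64(-0.0266), np.float64(0.0032)]
[np.float64(-24.1), 0, 0, np.float64(0.0026), np.float64(-0.0307), np.float64(0.005)]
[np.float64(-27.5), 0, 0, np.float64(0.0026), np.float64(-0.0348), np.float64(0.0069)]
[np.float64(-31.0), 0, 0, np.float64(0.0026), np.float64(-0.0388), np.float64(0.0091)]
[np.float64(-34.4), 0, 0, np.float64(0.0026), np.float64(-0.0426), np.float64(0.0116)]
[np.float64(-37.9), 0, 0, np.float64(0.0027), np.float64(-0.0462), np.float64(0.0142)]
```

View pics/t_202.png

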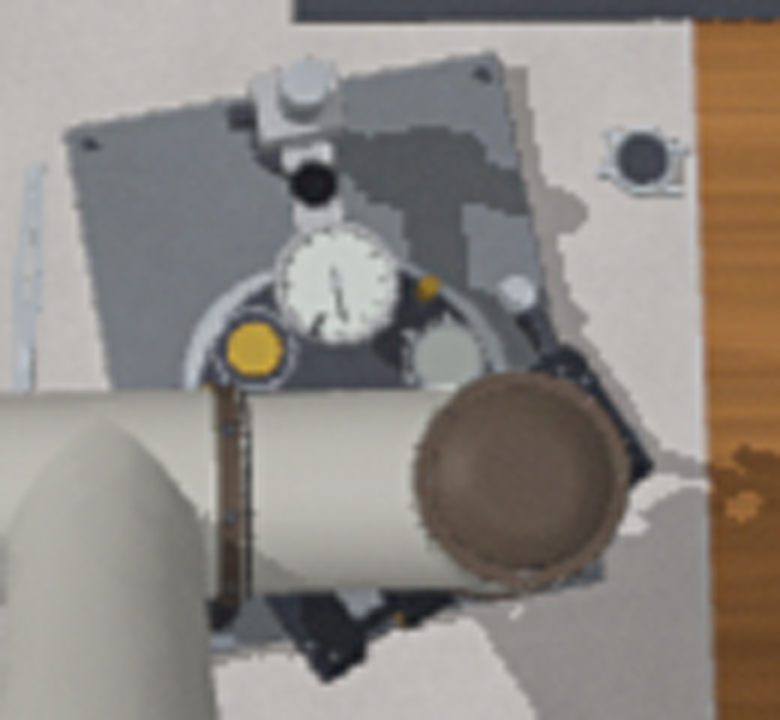

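Request:
{"fn": "move_arm", "kwargs": {"increments": [-3.3,0,0,0.001,-0.0045,-0.001,0.024,-6.8,0,0,0.0015,-0.009,-0.001,0.024,-10.2,0,0,0.0015,-0.0135,-0.0004,0.024,-13.7,0,0,0.0015,-0.018,0.0006,0.024,-17.2,0,0,0.0015,-0.0223,0.0018,0.024,-20.6,0,0,0.0015,-0.0266,0.0032,0.024,-24.1,0,0,0.0015,-0.0307,0.005,0.024,-27.5,0,0,0.0015,-0.0348,0.0069,0.024,-31,0,0,0.0015,-0.0388,0.0091,0.024,-34.4,0,0,0.0015,-0.0426,0.0116,0.024,-37.9,0,0,0.0015,-0.0462,0.0142,0.024]}}

```text
time_s: 4.55
tcp_pos: [0.4743, -0.1827, 0.0653]
ee_rot: [[-0.005, -0.939, 0.344], [0.002, 0.344, 0.939], [-1.0, 0.006, 0.0]]
wrist_force: [-6.6, 7.9, 5.2]
gripper_width: 0.279
```

```bash
python3 arc.py 240 272 10
```

```text
t 4.55 p [ 0.4743 -0.1827  0.0653] phi 159.9 tilt [-0.005  0.002 -1.   ] F [-6.6  7.9  5.2] g 24.2 J [ -3.  22. -28.  -0. -41. -17.]
[np.float64(-3.3), 0, 0, np.float64(0.0003), np.float64(-0.0078), np.float64(0.001)]
[np.float64(-6.5), 0, 0, np.float64(0.0002), np.float64(-0.012), np.float64(0.0014)]
[np.float64(-9.7), 0, 0, np.float64(0.0002), np.float64(-0.0161), np.float64(0.002)]
[np.float64(-12.9), 0, 0, np.float64(0.0002), np.float64(-0.0202), np.float64(0.0028)]
[np.float64(-16.1), 0, 0, np.float64(0.0002), np.float64(-0.0243), np.float64(0.0038)]
[np.float64(-19.3), 0, 0, np.float64(0.0002), np.float64(-0.0283), np.float64(0.0051)]
[np.float64(-22.5), 0, 0, np.float64(0.0001), np.float64(-0.0322), np.float64(0.0066)]
[np.float64(-25.7), 0, 0, np.float64(0.0001), np.float64(-0.036), np.float64(0.0083)]
[np.float64(-28.9), 0, 0, np.float64(0.0001), np.float64(-0.0397), np.float64(0.0102)]
[np.float64(-32.1), 0, 0, np.float64(0.0001), np.float64(-0.0433), np.float64(0.0124)]
```

View pics/t_240.png

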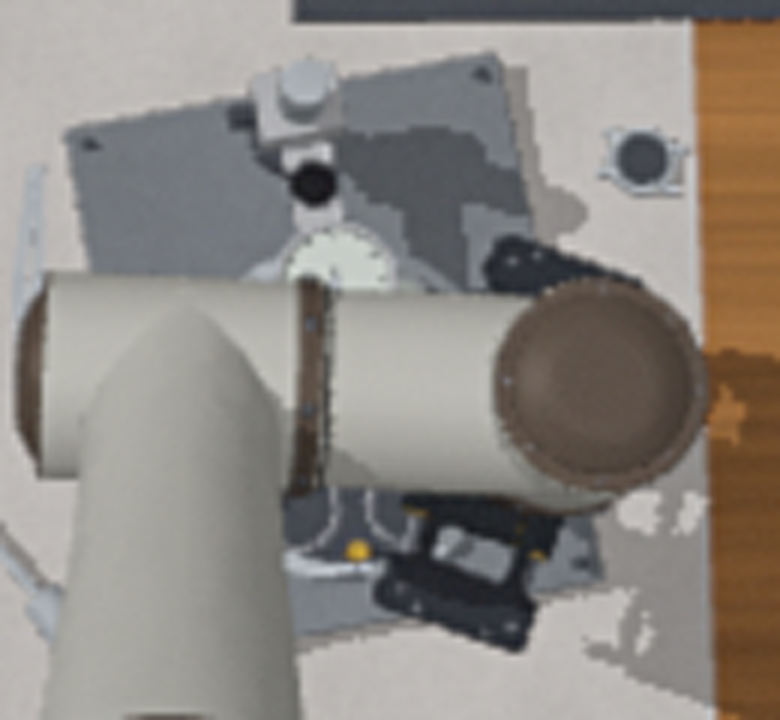

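Request:
{"fn": "move_arm", "kwargs": {"increments": [-3.3,0,0,0,-0.0055,0.001,0.024,-6.5,0,0,0,-0.01,0.0014,0.024,-9.7,0,0,0,-0.0145,0.002,0.024,-12.9,0,0,0,-0.019,0.0028,0.024,-16.1,0,0,0,-0.0235,0.0038,0.024,-19.3,0,0,0,-0.028,0.0051,0.024,-22.5,0,0,0,-0.032,0.0066,0.024,-25.7,0,0,0,-0.036,0.0083,0.024,-28.9,0,0,0,-0.0397,0.0102,0.024,-32.1,0,0,0,-0.0433,0.0124,0.024,-32.1,0,0,0,-0.0433,0.0124,0.024]}}

```text
time_s: 5.52
tcp_pos: [0.5228, -0.1872, 0.0658]
ee_rot: [[0.002, -0.978, -0.208], [-0.0, -0.208, 0.978], [-1.0, -0.002, -0.001]]
wrist_force: [-1.1, -0.4, -0.1]
gripper_width: 0.278
```

```bash
python3 arc.py 268 275 2;python3 -c "
from h import *
crop(r.capture('side')[:,:,::-1],190,175,390,325,4,'pics/s2.png');s=r.sense();cv2.imwrite('pics/w2.png',r.capture('wrist')[:,:,::-1])"
```

```text
t 5.52 p [ 0.5228 -0.1872  0.0658] phi -168.01 tilt [ 0.002 -0.    -1.   ] F [-1.1 -0.4 -0.1] g 24.2 J [ -3.  25. -21.   0. -43.  15.]
[np.float64(0.5), 0, 0, np.float64(0.0008), np.float64(0.0038), np.float64(0.0019)]
[np.float64(-3.0), 0, 0, np.float64(0.0008), np.float64(-0.0007), np.float64(0.002)]
```

View pics/s2.png

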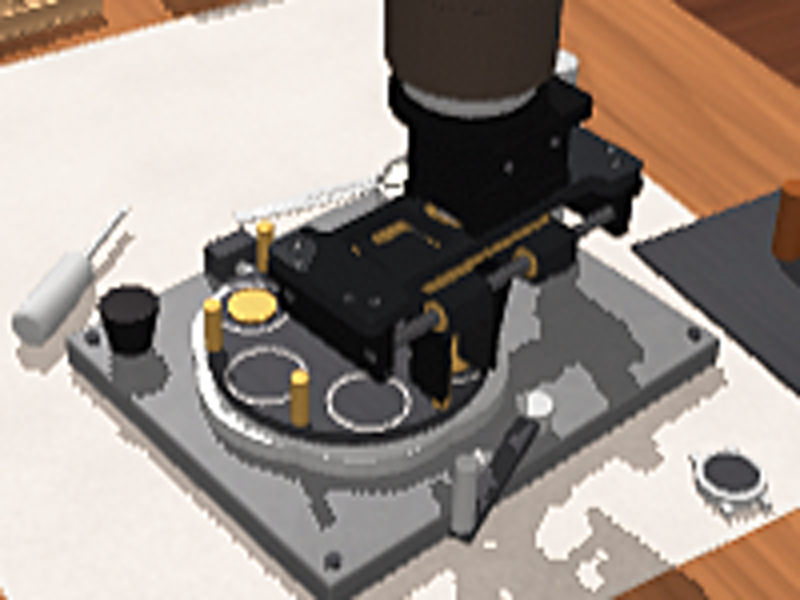

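View pics/w2.png

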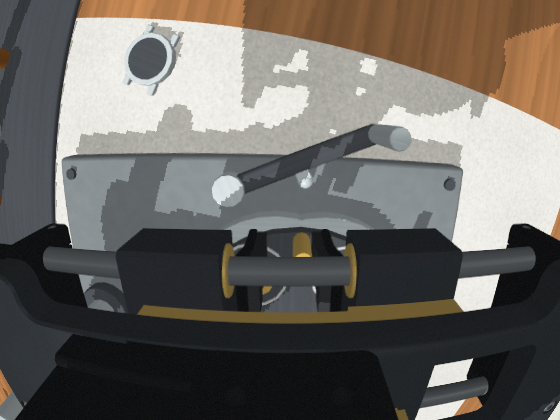

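```bash
cat > th.py <<'E'
from h import *
from scipy.optimize import least_squares
def th(n,pts,k,x0,y0):
    p=np.load('fit.npy');t=p[5:7] if n=='top' else p[7:9]
    pts=(np.array(pts)+.5)/k-.5+[x0,y0];best=[]
    for a in np.arange(-30,30,.1):
        P=[W((.075*np.cos(q),.075*np.sin(q),.072)) for q in np.radians(a+30+60*np.arange(6))]
        uv=proj(n,P)+t
        e=[np.min(np.linalg.norm(uv-x,axis=1)) for x in pts];best.append((np.mean(np.square(e)),a,np.round(e,1)))
    print(min(best,key=lambda b:b[0]))
E
python3 -c "
from th import *
th('side',[(264,228),(212,304),(300,377)],4,190,175)"
```

```text
(np.float64(0.12521729163461712), np.float64(0.5000000000004334), array([0.5, 0.3, 0.2]))
```

```bash
python3 -c "
from h import *
s=st();print(s['ee_rot'].round(3))
for q in [(-.045,-.165,.12),(-.045,-.165,.053),(-.047,-.135,.053),(-.050,-.1165,.053)]:print(q,inc(W(q),-169.97,s))"
```

```text
t 5.67 p [ 0.5229 -0.1874  0.0654] phi -168.13 tilt [ 0.003 -0.001 -1.   ] F [-0.5 -0.4 -0.4] g 24.0 J [ -3.  25. -21.   0. -43.  15.]
[[ 0.003 -0.979 -0.206]
 [-0.001 -0.206  0.979]
 [-1.    -0.003 -0.001]]
(-0.045, -0.165, 0.12) [ 1.84   -0.06    0.17   -0.0546  0.0536 -0.0863]
(-0.045, -0.165, 0.053) [ 1.84   -0.06    0.17    0.0124  0.0538 -0.0862]
(-0.047, -0.135, 0.053) [ 1.84   -0.06    0.17    0.0123  0.0548 -0.0562]
(-0.05, -0.1165, 0.053) [ 1.84   -0.06    0.17    0.0123  0.0572 -0.0376]
```

Request:
{"fn": "move_arm", "kwargs": {"increments": [0,0,0,-0.03,0,0,0.024,1.8,0,0,-0.055,0,0,0,1.8,0,0,-0.055,0.018,-0.03,0,1.8,0,0,-0.055,0.036,-0.06,0,1.8,0,0,-0.055,0.054,-0.086,0,1.8,0,0,-0.055,0.054,-0.086,0,1.8,0,0,-0.025,0.054,-0.086,0,1.8,0,0,-0.003,0.054,-0.086,0,1.8,0,0,0.012,0.054,-0.086,0,1.8,0,0,0.012,0.054,-0.086,0]}}

```text
time_s: 6.5
tcp_pos: [0.485, -0.2819, 0.0494]
ee_rot: [[-0.005, -0.985, -0.174], [0.002, -0.174, 0.985], [-1.0, 0.005, 0.003]]
wrist_force: [0.4, 1.0, 0.6]
gripper_width: 0.007
```

```bash
python3 -c "
from h import *
s=st()
for q in [(-.046,-.145,.053),(-.047,-.135,.053),(-.050,-.1165,.053)]:print(q,inc(W(q),-169.97,s))
crop(r.capture('side')[:,:,::-1],190,175,390,325,4,'pics/s3.png');crop(r.capture('top')[:,:,::-1],260,160,390,280,6,'pics/t3.png')"
```

```text
t 6.5 p [ 0.485  -0.2819  0.0494] phi -169.97 tilt [-0.005  0.002 -1.   ] F [0.4 1.  0.6] g 0.6 J [-14.  27. -21.  -0. -42.  24.]
(-0.046, -0.145, 0.053) [ 0.      0.15   -0.27   -0.0035 -0.0018  0.0185]
(-0.047, -0.135, 0.053) [ 0.      0.15   -0.27   -0.0035 -0.0008  0.0285]
(-0.05, -0.1165, 0.053) [ 0.      0.15   -0.27   -0.0034  0.0022  0.047 ]
```

View pics/s3.png

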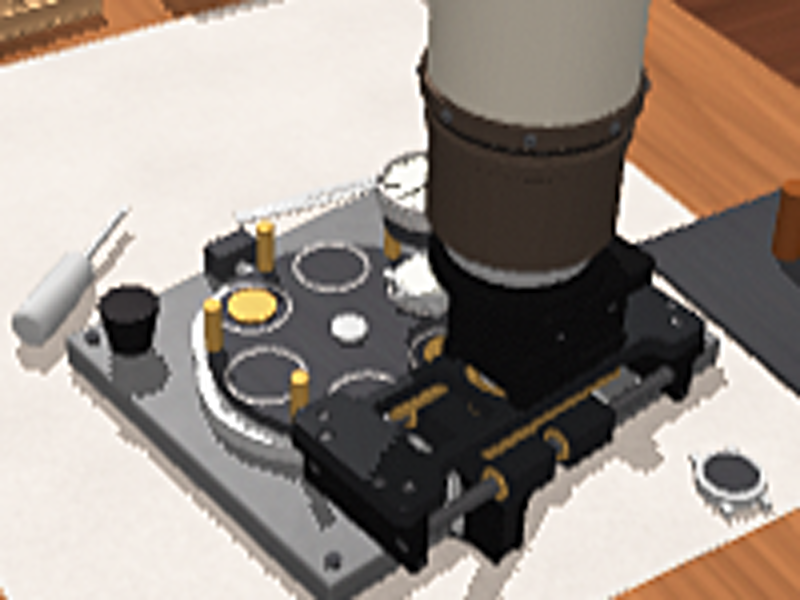

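View pics/t3.png

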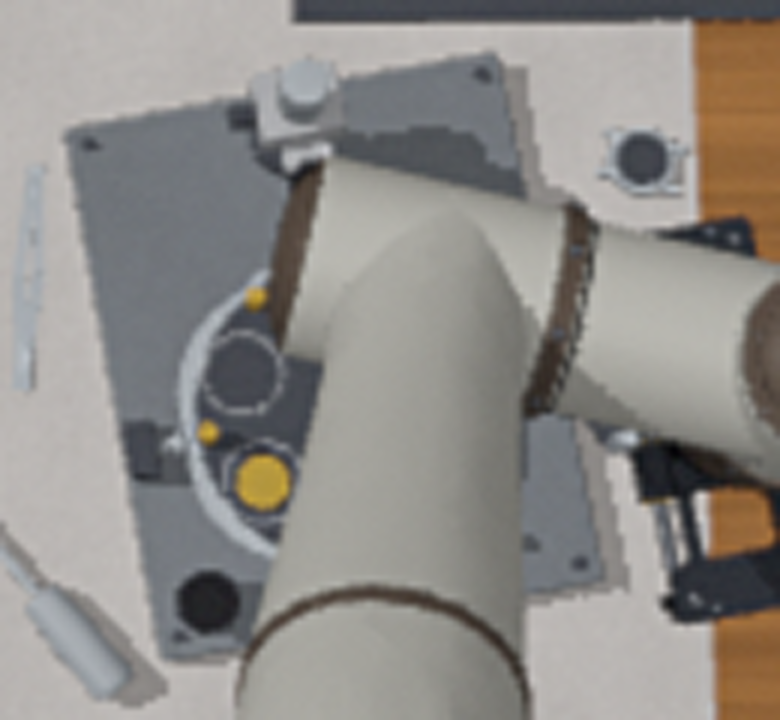

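Request:
{"fn": "move_arm", "kwargs": {"increments": [0,0,0,-0.003,-0.001,0.008,0,0,0,0,-0.003,-0.001,0.016,0,0,0,0,-0.003,-0.001,0.022,0,0,0,0,-0.003,0,0.028,0,0,0,0,-0.003,0.001,0.034,0,0,0,0,-0.003,0.002,0.039,0,0,0,0,-0.003,0.002,0.043,0,0,0,0,-0.003,0.002,0.046,0,0,0,0,-0.003,0.002,0.048,0,0,0,0,-0.003,0.002,0.048,0]}}

```text
time_s: 7.43
tcp_pos: [0.4773, -0.2373, 0.0556]
ee_rot: [[0.002, -0.984, -0.178], [-0.003, -0.178, 0.984], [-1.0, -0.001, -0.003]]
wrist_force: [-1.8, -11.6, -0.2]
gripper_width: 0.003
```

```bash
python3 -c "
from h import *
s=st()
for q in [(-.050,-.1165,.053),(-.05,-.115,.053)]:print(q,inc(W(q),-169.97,s))
cv2.imwrite('pics/w4.png',r.capture('wrist')[:,:,::-1])"
```

```text
t 7.43 p [ 0.4773 -0.2373  0.0556] phi -169.75 tilt [ 0.002 -0.003 -1.   ] F [ -1.8 -11.6  -0.2] g 0.3 J [ -9.  24. -25.   0. -40.  19.]
(-0.05, -0.1165, 0.053) [ 0.22   -0.2     0.06    0.0026  0.0023  0.0018]
(-0.05, -0.115, 0.053) [ 0.22   -0.2     0.06    0.0026  0.0023  0.0033]
```

View pics/w4.png

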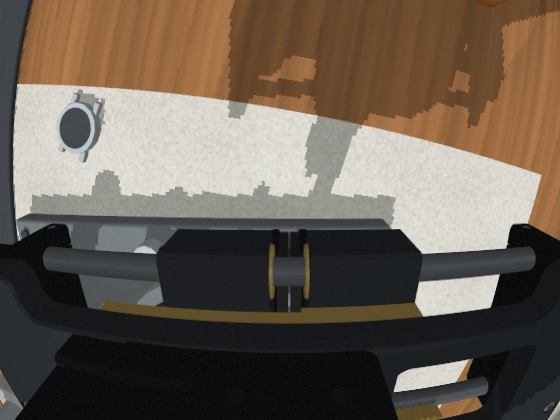

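Request:
{"fn": "move_arm", "kwargs": {"increments": [0,0,0,0,0.001,0.002,0,0,0,0,0,0.001,0.004,0,0,0,0,0,0.001,0.006,0,0,0,0,0,0.001,0.006,0]}}

```text
time_s: 7.82
tcp_pos: [0.4772, -0.2362, 0.0561]
ee_rot: [[0.006, -0.984, -0.18], [-0.009, -0.18, 0.984], [-1.0, -0.004, -0.01]]
wrist_force: [0.5, -33.1, -8.6]
gripper_width: 0.002
```

```bash
python3 -c "
from h import *
s=st()
for q in [(-.050,-.1165,.053)]:print(q,inc(W(q),-169.97,s))
crop(r.capture('side')[:,:,::-1],190,175,390,325,4,'pics/s4.png')"
```

```text
t 7.82 p [ 0.4772 -0.2362  0.0561] phi -169.65 tilt [ 0.006 -0.009 -1.   ] F [  0.5 -33.1  -8.6] g 0.2 J [ -9.  24. -26.   1. -40.  18.]
(-0.05, -0.1165, 0.053) [ 0.32   -0.58    0.23    0.0031  0.0025  0.0007]
```

```bash
cat >> h.py <<'E'
def inc2(p,phi,b,s=None):
    s=s or r.sense();R=s['ee_rot'];Rt=Rdown(phi)@Ro.from_euler('y',b,degrees=True).as_matrix()
    w=Ro.from_matrix(R.T@Rt).as_rotvec(degrees=True);d=R.T@(np.array(p)-s['tcp_pos']);return np.r_[w.round(1),d.round(4)]
def tcp_tip(q,phi,b):  # stand-frame tip position -> world TCP
    Rt=Rdown(phi)@Ro.from_euler('y',b,degrees=True).as_matrix();return W(q)-.008*Rt[:,0]
E
python3 -c "
from h import *
s=st()
p=tcp_tip((.115,0,.13),100.03,-15);print(p,inc2(p,100.03,-15,s));print(inc2(W((.0,-.08,.16)),145,0,s))
"
```

```text
t 7.87 p [ 0.4773 -0.2362  0.0561] phi -169.67 tilt [ 0.006 -0.009 -1.   ] F [  0.1 -33.4  -7.8] g 0.8 J [ -9.  24. -26.   1. -40.  18.]
[ 0.61483007 -0.09290864  0.13772741] [ 8.980e+01 -1.200e+01 -1.120e+01 -8.210e-02 -1.614e-01  1.155e-01]
[ 4.53e+01 -4.00e-01  5.00e-01 -1.04e-01 -4.81e-02  3.59e-02]
```

View pics/s4.png

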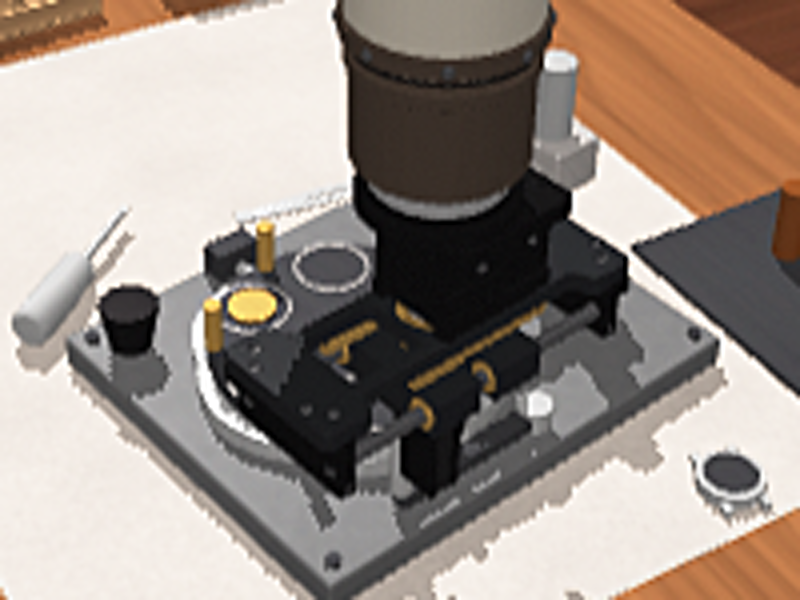

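Request:
{"fn": "move_arm", "kwargs": {"increments": [0,0,0,0,0,-0.012,0,0,0,0,0,0,-0.024,0,0,0,0,-0.035,0,-0.024,0,0,0,0,-0.07,0,-0.024,0,7,0,0,-0.104,-0.01,-0.01,0,14,0,0,-0.104,-0.02,0,0,21,0,0,-0.104,-0.03,0.01,0,28,0,0,-0.104,-0.04,0.02,0,35,0,0,-0.104,-0.048,0.036,0,42,0,0,-0.104,-0.048,0.036,0,45,0,0,-0.104,-0.048,0.036,0]}}

```text
time_s: 8.78
tcp_pos: [0.5168, -0.1846, 0.1593]
ee_rot: [[0.002, -0.819, 0.574], [0.001, 0.574, 0.819], [-1.0, -0.001, 0.002]]
wrist_force: [0.5, -0.7, 0.1]
gripper_width: 0.003
```

```bash
python3 -c "
from h import *
s=st()
p=tcp_tip((.115,0,.13),100.03,-15);print(p,inc2(p,100.03,-15,s));
crop(r.capture('side')[:,:,::-1],190,175,390,325,4,'pics/s5.png')
"
```

```text
t 8.78 p [ 0.5168 -0.1846  0.1593] phi 144.96 tilt [ 0.002  0.001 -1.   ] F [ 0.5 -0.7  0.1] g 0.3 J [ -3.  18. -16.  -0. -55. -32.]
[ 0.61483007 -0.09290864  0.13772741] [ 4.470e+01 -1.410e+01 -5.800e+00  2.190e-02 -2.760e-02  1.314e-01]
```

View pics/s5.png

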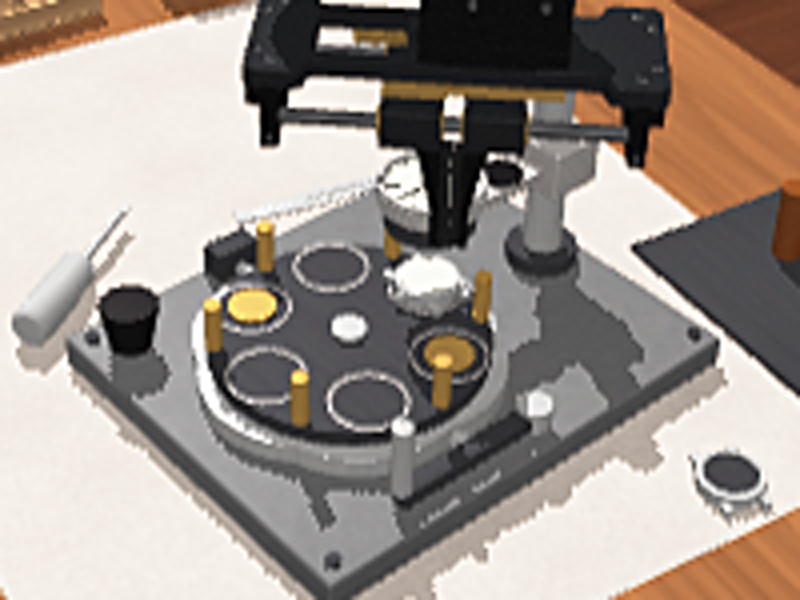

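Request:
{"fn": "move_arm", "kwargs": {"increments": [6,-2,-1,0,-0.004,0.02,0,12,-4,-2,0,-0.008,0.04,0,18,-6,-3,0,-0.012,0.06,0,25,-8,-4,0,-0.016,0.08,0,31,-10,-4.5,0,-0.02,0.1,0,38,-12,-5,0,-0.024,0.12,0,44.7,-14.1,-5.8,0,-0.0276,0.1314,0,44.7,-14.1,-5.8,0.01,-0.0276,0.1314,0,44.7,-14.1,-5.8,0.022,-0.0276,0.1314,0,44.7,-14.1,-5.8,0.022,-0.0276,0.1314,0]}}

```text
time_s: 9.67
tcp_pos: [0.6112, -0.0939, 0.1339]
ee_rot: [[0.247, -0.18, 0.952], [0.047, 0.984, 0.174], [-0.968, 0.001, 0.251]]
wrist_force: [-0.4, -0.5, 0.2]
gripper_width: 0.002
```

```bash
python3 -c "
from h import *
s=st()
for z in (.13,.108,.103,.095,.0875,.085): print(z,inc2(tcp_tip((.115,0,z),100.03,-15),100.03,-15,s));
crop(r.capture('side')[:,:,::-1],190,175,390,325,4,'pics/s6.png')
from th import *
m=proj('side',W((-.05,-.101,.075)))+np.load('fit.npy')[7:9];print((m-[190,175]+.5)*4-.5)
th('side',[(212,304),(300,377),(442,359),(482,275)],4,190,175)
"
```

```text
t 9.67 p [ 0.6112 -0.0939  0.1339] phi 100.36 tilt [ 0.247  0.047 -0.968] F [-0.4 -0.5  0.2] g 0.1 J [  6.  20. -18.  -2. -37. -84.]
0.13 [ 3.0e-01 -5.0e-01 -2.0e-01 -2.7e-03  3.0e-04  4.6e-03]
0.108 [ 3.00e-01 -5.00e-01 -2.00e-01  1.86e-02  2.00e-04 -9.00e-04]
0.103 [ 3.00e-01 -5.00e-01 -2.00e-01  2.34e-02  2.00e-04 -2.20e-03]
0.095 [ 3.00e-01 -5.00e-01 -2.00e-01  3.11e-02  2.00e-04 -4.20e-03]
0.0875 [ 3.00e-01 -5.00e-01 -2.00e-01  3.84e-02  2.00e-04 -6.10e-03]
0.085 [ 3.00e-01 -5.00e-01 -2.00e-01  4.08e-02  2.00e-04 -6.70e-03]
[[404.14416623 426.28401638]]
(np.float64(0.1349033869323671), np.float64(0.20000000000042917), array([0.2, 0.1, 0.5, 0.5]))
```

View pics/s6.png

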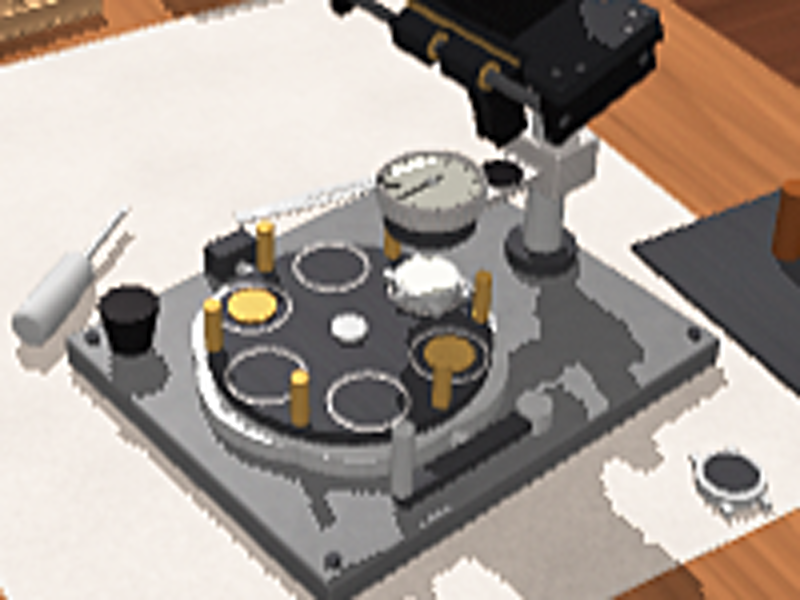

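Request:
{"fn": "move_arm", "kwargs": {"increments": [0,0,0,0.008,0,0.003,0,0,0,0,0.0155,0,0,0,0,0,0,0.021,0,-0.0015,0,0,0,0,0.025,0,-0.0026,0,0,0,0,0.028,0,-0.0034,0,0,0,0,0.0311,0,-0.0042,0]}}

```text
time_s: 10.22
tcp_pos: [0.6166, -0.0935, 0.106]
ee_rot: [[0.252, -0.177, 0.951], [0.046, 0.984, 0.171], [-0.967, 0.0, 0.256]]
wrist_force: [-3.0, -0.3, 4.1]
gripper_width: 0.005
```

```bash
python3 -c "
from h import *
s=st()
for z in (.095,.0875,.085): print(z,inc2(tcp_tip((.115,0,z),100.03,-15),100.03,-15,s));
crop(r.capture('side')[:,:,::-1],190,175,390,325,4,'pics/s7.png')
"
```

```text
t 10.22 p [ 0.6166 -0.0935  0.106 ] phi 100.19 tilt [ 0.252  0.046 -0.967] F [-3.  -0.3  4.1] g 0.4 J [  6.  23. -19.  -2. -33. -84.]
0.095 [ 0.2    -0.2    -0.1     0.0027  0.0009 -0.0025]
0.0875 [ 0.2    -0.2    -0.1     0.01    0.0009 -0.0044]
0.085 [ 0.2    -0.2    -0.1     0.0124  0.0009 -0.005 ]
```

View pics/s7.png

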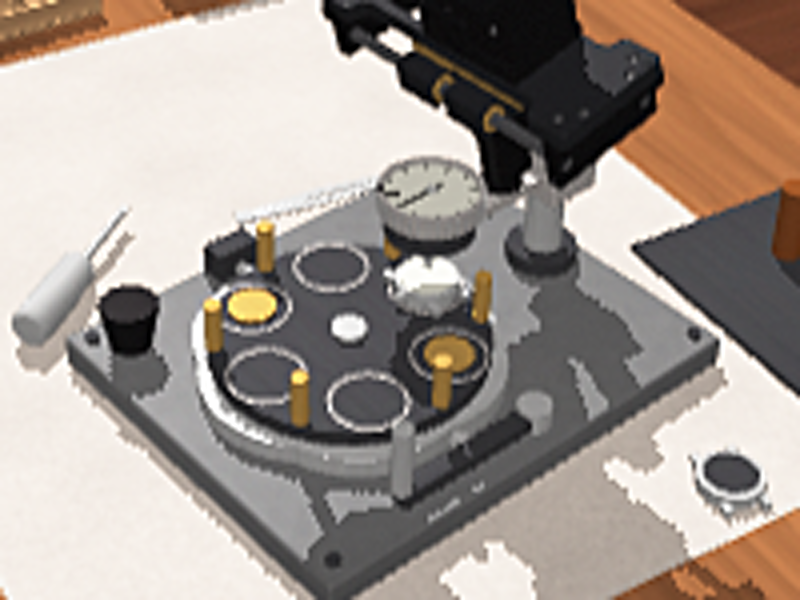

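Request:
{"fn": "move_arm", "kwargs": {"increments": [0,0,0,0.003,0.0005,-0.002,0,0,0,0,0.006,0.0005,-0.003,0,0,0,0,0.009,0.0005,-0.004,0,0,0,0,0.012,0.0005,-0.005,0,0,0,0,0.014,0.0005,-0.0055,0,0,0,0,0.015,0.0005,-0.006,0]}}

```text
time_s: 10.77
tcp_pos: [0.6169, -0.0935, 0.0947]
ee_rot: [[0.258, -0.178, 0.95], [0.045, 0.984, 0.173], [-0.965, -0.002, 0.262]]
wrist_force: [-11.7, -0.0, 28.6]
gripper_width: 0.006
```

```bash
python3 -c "
from h import *
s=st()
for z in (.0875,.085): print(z,inc2(tcp_tip((.115,0,z),100.03,-15),100.03,-15,s));
"
```

```text
t 10.77 p [ 0.6169 -0.0935  0.0947] phi 100.28 tilt [ 0.258  0.045 -0.965] F [-11.7  -0.   28.6] g 0.5 J [  6.  24. -20.  -2. -31. -84.]
0.0875 [ 0.3     0.2     0.     -0.0011  0.0009 -0.0017]
0.085 [ 0.3     0.2     0.      0.0014  0.0009 -0.0024]
```

Request:
{"fn": "move_arm", "kwargs": {"increments": [0,0,0,-0.012,0,0.003,0,0,0,0,-0.03,0,0.008,0,0,0,0,-0.06,0,0.016,0,0,0,0,-0.09,0,0.0,0,0,6,0,-0.1,0,-0.02,0,0,13,0,-0.1,0,-0.04,0,0,15,0,-0.1,0,-0.05,0,0,15,0,-0.1,0,-0.05,0]}}

```text
time_s: 11.43
tcp_pos: [0.5415, -0.1059, 0.1725]
ee_rot: [[-0.005, -0.176, 0.984], [0.001, 0.984, 0.176], [-1.0, 0.002, -0.005]]
wrist_force: [1.0, 0.1, -0.2]
gripper_width: 0.009
```

```bash
python3 -c "
from h import *
s=st()
crop(r.capture('side')[:,:,::-1],190,175,390,325,4,'pics/s8.png')
s=r.sense();im=r.capture('wrist')[:,:,::-1];cv2.imwrite('pics/w8.png',im)
print(wproj(s,[W((.058,0,.104)),W((.112,0,.085)),W((.112,0,.101))]))
print(inc2(W((.058,0,.2)),100.03,0,s))
m=proj('side',[W((.058,0,.104)),W((.058,0,.12)),W((.112,0,.085)),W((.112,0,.101))])+np.load('fit.npy')[7:9];print((m-[190,175]+.5)*4-.5)
"
```

```text
t 11.43 p [ 0.5415 -0.1059  0.1725] phi 100.17 tilt [-0.005  0.001 -1.   ] F [ 1.   0.1 -0.2] g 0.8 J [  6.  18. -15.  -0. -58. -86.]
[[289.80731048 240.4836767 ]
 [289.45842253 290.75309875]
 [289.50974027 300.66688313]]
[ 1.00e-01 -2.00e-01 -1.00e-01 -2.75e-02  1.00e-04  1.91e-02]
[[431.00471674 202.41679713]
 [432.0294883  178.76186321]
 [499.35643739 194.11336504]
 [500.95757994 171.3463872 ]]
```

View pics/s8.png

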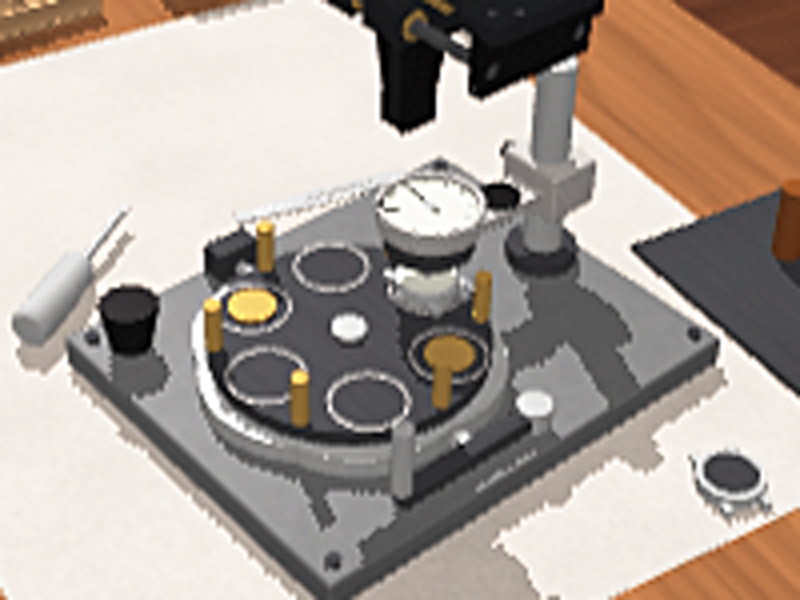

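View pics/w8.png

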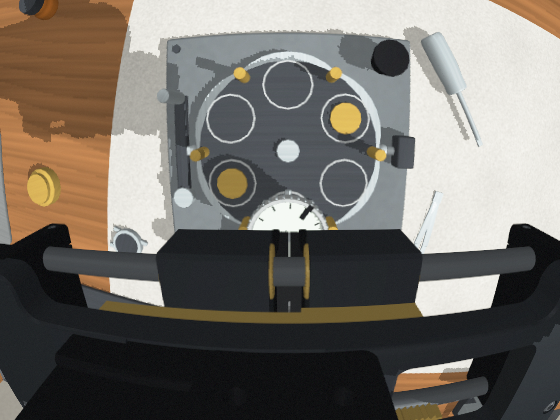

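```bash
python3 -c "
from h import *
s=st()
print(inc2(W((.058,.077,.172)),-169.97,0,s),inc2(W((.058,.077,.112)),-169.97,0,s))
"
```

```text
t 11.53 p [ 0.5421 -0.106   0.1729] phi 100.18 tilt [-0.003  0.001 -1.   ] F [-0.1  0.5 -0.3] g 0.7 J [  6.  18. -15.  -0. -58. -86.]
[-8.98e+01 -1.00e-01 -2.00e-01  9.00e-04  7.72e-02  1.92e-02] [-8.98e+01 -1.00e-01 -2.00e-01  6.09e-02  7.71e-02  1.93e-02]
```

Request:
{"fn": "move_arm", "kwargs": {"increments": [-7,0,0,0,0.0065,0.0015,0,-14,0,0,0,0.02,0.003,0,-21,0,0,0,0.035,0.005,0.02,-28,0,0,0,0.05,0.008,0.05,-35,0,0,0,0.06,0.01,0.08,-42,0,0,0,0.07,0.015,0.08,-49,0,0,0,0.077,0.019,0.08,-56,0,0,0.01,0.077,0.019,0.08,-63,0,0,0.025,0.077,0.019,0.08,-70,0,0,0.04,0.077,0.019,0.08,-77,0,0,0.05,0.077,0.019,0.08,-84,0,0,0.06,0.077,0.019,0.08]}}

```text
time_s: 12.53
tcp_pos: [0.5469, -0.027, 0.1127]
ee_rot: [[-0.002, -0.997, -0.079], [0.0, -0.079, 0.997], [-1.0, 0.002, 0.001]]
wrist_force: [-0.4, 0.4, 0.1]
gripper_width: 0.682
```

Request:
{"fn": "move_arm", "kwargs": {"increments": [-5.8,0,0,0,0,0,0.08,-5.8,0,0,0,0,0,0.08,-5.8,0,0,0,0,0,0.08]}}

```text
time_s: 12.78
tcp_pos: [0.5473, -0.0271, 0.1136]
ee_rot: [[-0.002, -0.985, -0.171], [0.0, -0.171, 0.985], [-1.0, 0.002, 0.001]]
wrist_force: [-0.3, 0.3, -0.1]
gripper_width: 0.879
```

```bash
python3 -c "
from h import *
s=st()
im=r.capture('wrist')[:,:,::-1];cv2.imwrite('pics/w9.png',im)
u=wproj(s,W((.058,0,.104)))[0];print(u)
x,y=int(u[0]),int(u[1]);crop(im,x-65,max(0,y-55),x+65,y+55,6,'pics/w9c.png');print(x-65,max(0,y-55))
"
```

```text
t 12.78 p [ 0.5473 -0.0271  0.1136] phi -170.17 tilt [-0.002  0.    -1.   ] F [-0.3  0.3 -0.1] g 76.5 J [ 14.  21. -19.  -0. -49.  -4.]
[287.36245079 103.82591785]
222 48
```

View pics/w9c.png

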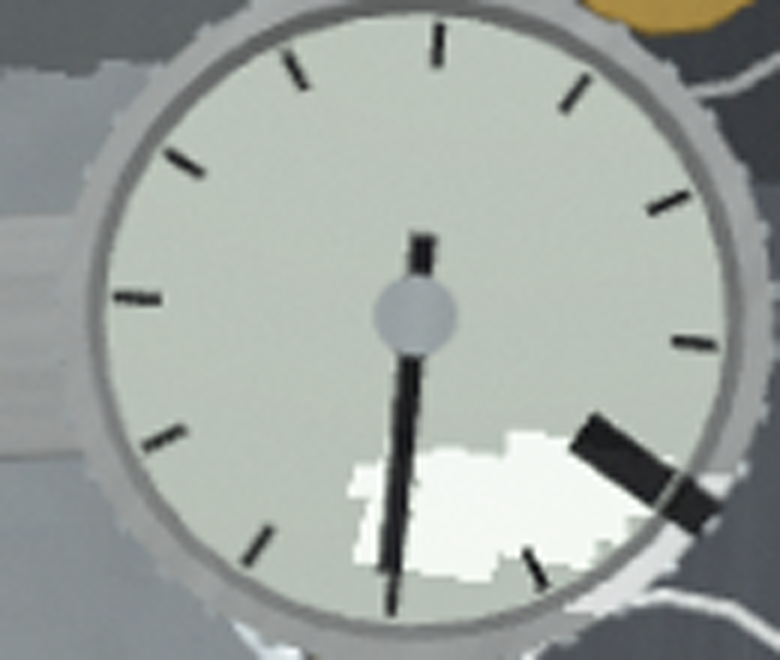

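View pics/w9.png

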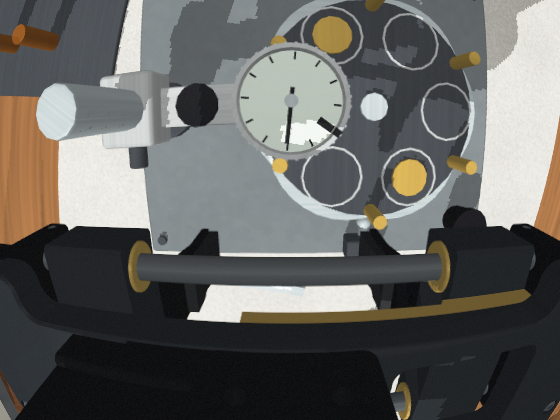

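```bash
cat > dial.py <<'E'
from h import *
def world(s,pts,k,x0,y0,z):
    return [wonz(s,(np.array(p)+.5)/k-.5+[x0,y0],z) for p in pts]
def ang(s,c,mk,tip,tail,k,x0,y0,zd=.1035,zn=.105):
    C=world(s,[c],k,x0,y0,zd)[0];M=world(s,mk,k,x0,y0,zd);T,L=world(s,[tip,tail],k,x0,y0,zn)
    a=lambda v:np.degrees(np.arctan2(v[1],v[0]))
    print('C',C,'r',[np.linalg.norm(m-C).round(4) for m in M],'tip r',np.linalg.norm(T-C).round(4))
    print('mark from C',[a(m-C).round(1) for m in M],'mark line',a(M[-1]-M[0]).round(1),'needle from C',a(T-C).round(1),'line',a(T-L).round(1))
E
python3 -c "
from dial import *
s=r.sense()
ang(s,(416,317),[(584,431),(668,489),(709,519)],(390,612),(424,235),6,222,48)
print(W((.058,0,.1)))
"
```

```text
C [ 0.5593927  -0.10450485  0.1035    ] r [np.float64(0.0169), np.float64(0.0255), np.float64(0.0298)] tip r 0.0248
mark from C [np.float64(155.8), np.float64(155.9), np.float64(155.8)] mark line 155.7 needle from C 94.9 line 94.8
[ 0.56074057 -0.10247783  0.1       ]
```

```bash
python3 -c "
from dial import *
s=st()
ang(s,(416,317),[(584,431),(668,489),(709,519)],(391,573),(424,235),6,222,48)
for z in (.15,.1):print(inc2([.56,-.1035,z],130,0,s))
"
```

```text
t 12.83 p [ 0.5474 -0.0271  0.1139] phi -170.16 tilt [-0.002  0.    -1.   ] F [-0.1  0.1  0.1] g 78.2 J [ 14.  21. -19.  -0. -49.  -4.]
C [ 0.5593927  -0.10450485  0.1035    ] r [np.float64(0.0169), np.float64(0.0255), np.float64(0.0298)] tip r 0.0216
mark from C [np.float64(155.8), np.float64(155.9), np.float64(155.8)] mark line 155.7 needle from C 94.3 line 94.4
[ 5.98e+01 -0.00e+00 -1.00e-01 -3.62e-02  7.00e-04 -7.74e-02]
[ 5.98e+01 -0.00e+00 -1.00e-01  1.38e-02  6.00e-04 -7.75e-02]
```

Rotation needed: −61.4° yaw (clockwise), i.e. +61.4° about tool x.

Request:
{"fn": "move_arm", "kwargs": {"increments": [7,0,0,-0.036,0,0,0.082,14,0,0,-0.036,0,-0.02,0.082,21,0,0,-0.036,0,-0.04,0.082,28,0,0,-0.036,0,-0.06,0.082,35,0,0,-0.036,0,-0.077,0.082,42,0,0,-0.036,0,-0.077,0.082,49,0,0,-0.036,0,-0.077,0.082,56,0,0,-0.036,0,-0.077,0.082,59.8,0,0,-0.036,0,-0.077,0.082,59.8,0,0,-0.036,0,-0.077,0.082]}}

```text
time_s: 13.67
tcp_pos: [0.5607, -0.1031, 0.1501]
ee_rot: [[-0.001, -0.643, 0.766], [0.0, 0.766, 0.643], [-1.0, 0.001, -0.001]]
wrist_force: [0.7, 0.4, 1.1]
gripper_width: 0.939
```

```bash
python3 -c "
from dial import *
s=st()
for z in (.1,):print(inc2([.56,-.1035,z],130,0,s))
crop(r.capture('side')[:,:,::-1],190,145,390,295,4,'pics/s10.png')
cv2.imwrite('pics/w10.png',r.capture('wrist')[:,:,::-1])
"
```

```text
t 13.67 p [ 0.5607 -0.1031  0.1501] phi 130.0 tilt [-0.001  0.    -1.   ] F [0.7 0.4 1.1] g 81.7 J [  6.  21. -14.  -0. -55. -56.]
[ 0.     -0.     -0.1     0.0501  0.0001 -0.0008]
```

View pics/s10.png

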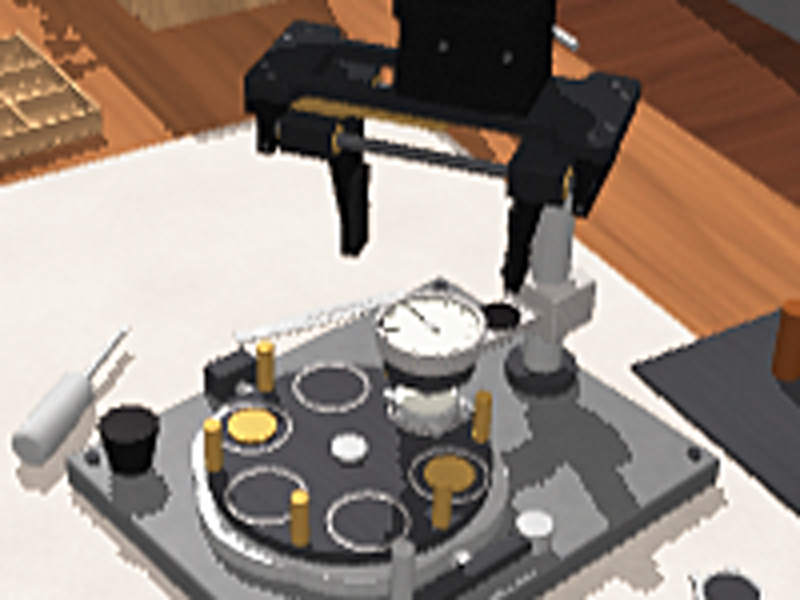

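View pics/w10.png

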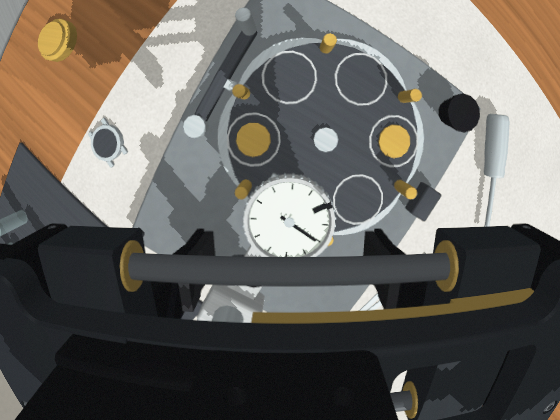

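```bash
python3 -c "
from dial import *
s=r.sense();im=cv2.imread('pics/w10.png');crop(im,235,160,345,260,6,'pics/w10c.png')
print(wonz(s,(288.7,218.5),.1035),wproj(s,[[.56,-.1035,.1035]]))
"
```

```text
[ 0.5570733  -0.10675716  0.1035    ] [[289.61378412 224.83893311]]
```

View pics/w10c.png

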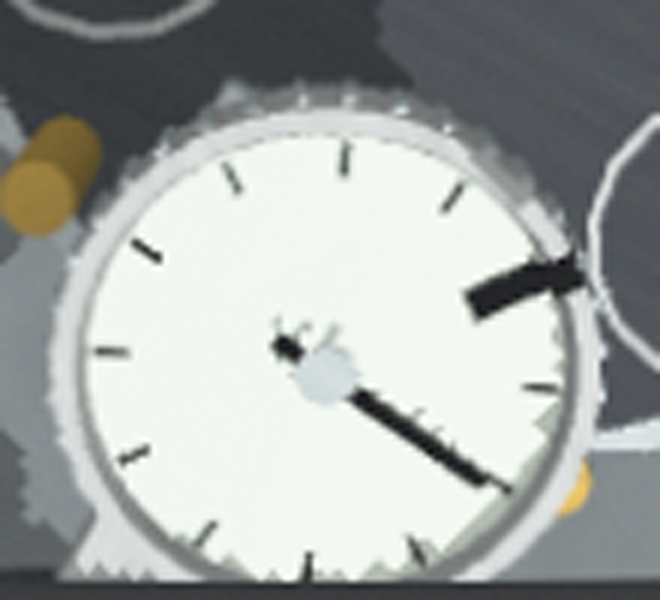

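Request:
{"fn": "move_arm", "kwargs": {"increments": [0,0,0,0.02,0,0,0.082,0,0,0,0.035,0,0,0.082,0,0,0,0.05,0,0,0.082,0,0,0,0.05,0,0,0.075,0,0,0,0.05,0,0,0.068,0,0,0,0.05,0,0,0.064,0,0,0,0.05,0,0,0.064,0,0,0,0.05,0,0,0.064]}}

```text
time_s: 14.43
tcp_pos: [0.5611, -0.1029, 0.1008]
ee_rot: [[-0.0, -0.645, 0.764], [0.0, 0.764, 0.645], [-1.0, 0.0, -0.0]]
wrist_force: [0.4, 0.5, 0.3]
gripper_width: 0.749
```

```bash
python3 -c "
from dial import *
s=st()
crop(r.capture('side')[:,:,::-1],190,145,390,295,4,'pics/s11.png')
"
```

```text
t 14.43 p [ 0.5611 -0.1029  0.1008] phi 130.2 tilt [-0.  0. -1.] F [0.4 0.5 0.3] g 65.2 J [  6.  24. -17.  -0. -49. -56.]
```

View pics/s11.png

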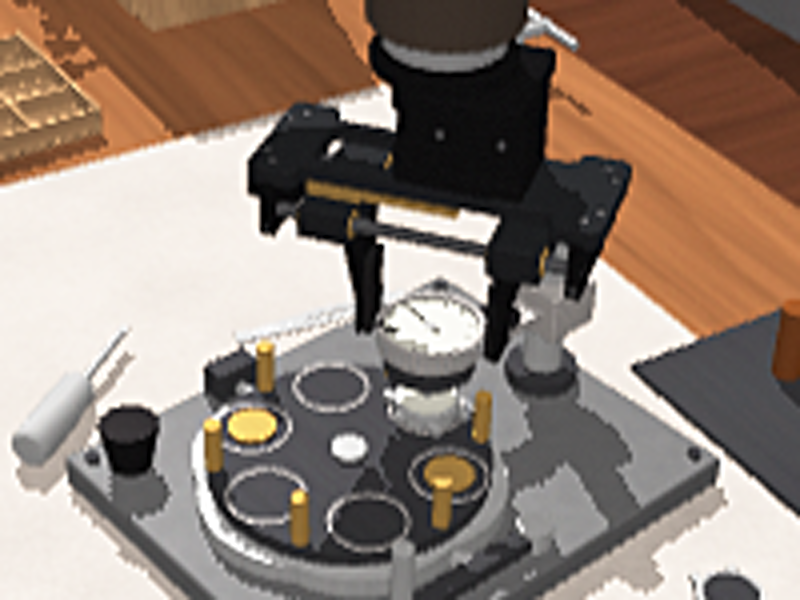

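Request:
{"fn": "move_arm", "kwargs": {"increments": [0,0,0,0,0,0,0.06,0,0,0,0,0,0,0.057,0,0,0,0,0,0,0.055,0,0,0,0,0,0,0.055]}}

```text
time_s: 14.82
tcp_pos: [0.5606, -0.103, 0.1001]
ee_rot: [[-0.002, -0.645, 0.764], [0.0, 0.764, 0.645], [-1.0, 0.001, -0.001]]
wrist_force: [-0.3, 0.7, 1.3]
gripper_width: 0.677
```

```bash
python3 -c "
from dial import *
s=st();print(s['ee_rot'].T@s['wrist_force'],s['moment'])
"
```

```text
t 14.82 p [ 0.5606 -0.103   0.1001] phi 130.18 tilt [-0.002  0.    -1.   ] F [-0.3  0.7  1.3] g 58.9 J [  6.  24. -17.  -0. -49. -56.]
[-1.34145653  0.74153287  0.25319189] [ 0.2092804   0.04063994 -0.02274655]
```

Request:
{"fn": "move_arm", "kwargs": {"increments": [5,0,0,0,0,0,0.055,11,0,0,0,0,0,0.055,17,0,0,0,0,0,0.055,23,0,0,0,0,0,0.055,29,0,0,0,0,0,0.055,35,0,0,0,0,0,0.055,41,0,0,0,0,0,0.055,47,0,0,0,0,0,0.055,53,0,0,0,0,0,0.055,58,0,0,0,0,0,0.055,61.4,0,0,0,0,0,0.055,61.4,0,0,0,0,0,0.055]}}

```text
time_s: 15.82
tcp_pos: [0.5608, -0.1042, 0.1001]
ee_rot: [[-0.002, 0.364, 0.931], [-0.002, 0.931, -0.364], [-1.0, -0.002, -0.001]]
wrist_force: [-0.8, -5.3, 0.7]
gripper_width: 0.681
```

```bash
python3 -c "
from dial import *
s=st();print(s['ee_rot'].T@s['wrist_force'],s['moment'])
crop(r.capture('side')[:,:,::-1],250,190,350,265,8,'pics/s12.png')
"
```

```text
t 15.82 p [ 0.5608 -0.1042  0.1001] phi 68.67 tilt [-0.002 -0.002 -1.   ] F [-0.8 -5.3  0.7] g 59.3 J [   6.   24.  -17.    0.  -49. -117.]
[-0.7174183  -5.26281458  1.2117045 ] [-1.40628601 -0.42209047 -0.01088763]
```

View pics/s12.png

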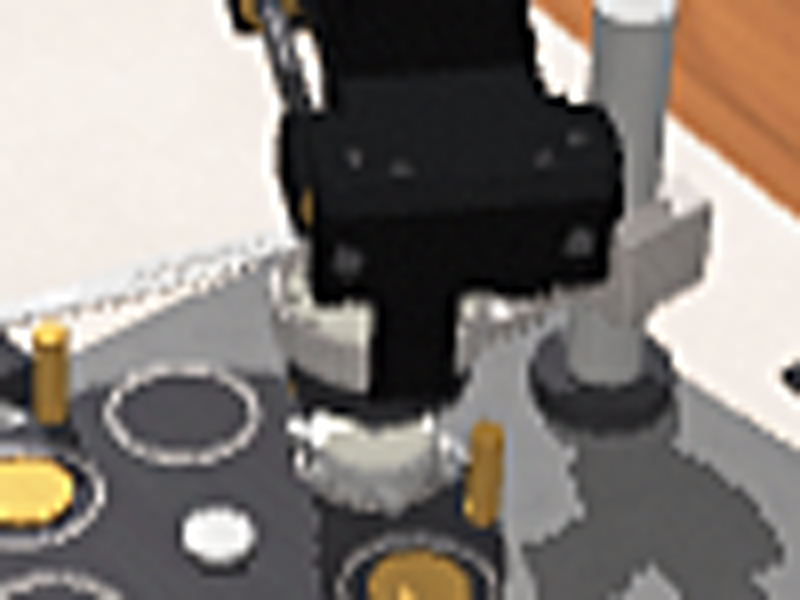

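Request:
{"fn": "move_arm", "kwargs": {"increments": [0,0,0,0,0,0,0.065,0,0,0,0,0,0,0.075,0,0,0,0,0,0,0.082,0,0,0,-0.01,0,0,0.082,0,0,0,-0.03,0,0,0.082,-7,0,0,-0.05,0,0,0.082,-14,0,0,-0.05,0,0,0.082,-21,0,0,-0.05,0.01,0,0.082,-28,0,0,-0.05,0.02,0,0.082,-35,0,0,-0.05,0.03,0,0.082,-42,0,0,-0.05,0.04,0,0.082,-49,0,0,-0.05,0.05,0,0.082]}}

```text
time_s: 16.87
tcp_pos: [0.5789, -0.0556, 0.1505]
ee_rot: [[-0.002, -0.472, 0.882], [0.0, 0.882, 0.472], [-1.0, 0.001, -0.001]]
wrist_force: [-0.2, -0.1, -0.5]
gripper_width: 0.945
```

```bash
python3 -c "
from dial import *
s=st();print(inc2(W((.058,.077,.15)),-169.97,0,s),inc2(W((.058,.077,.112)),-169.97,0,s))"
```

```text
t 16.87 p [ 0.5789 -0.0556  0.1505] phi 118.15 tilt [-0.002  0.    -1.   ] F [-0.2 -0.1 -0.5] g 82.2 J [ 10.  22. -12.  -0. -56. -72.]
[-7.19e+01 -0.00e+00 -1.00e-01  5.00e-04  4.05e-02 -1.42e-02] [-7.19e+01 -0.00e+00 -1.00e-01  3.85e-02  4.04e-02 -1.41e-02]
```

Request:
{"fn": "move_arm", "kwargs": {"increments": [-7,0,0,0,0.02,-0.007,0.082,-14,0,0,0,0.04,-0.014,0.082,-21,0,0,0,0.04,-0.014,0.08,-28,0,0,0,0.04,-0.014,0.08,-35,0,0,0,0.04,-0.014,0.08,-42,0,0,0,0.04,-0.014,0.08,-49,0,0,0,0.04,-0.014,0.08,-56,0,0,0.01,0.04,-0.014,0.08,-63,0,0,0.025,0.04,-0.014,0.08,-70,0,0,0.038,0.04,-0.014,0.08,-72,0,0,0.038,0.04,-0.014,0.08,-72,0,0,0.038,0.04,-0.014,0.08]}}

```text
time_s: 17.87
tcp_pos: [0.5472, -0.0273, 0.1115]
ee_rot: [[-0.004, -0.985, -0.171], [-0.0, -0.171, 0.985], [-1.0, 0.004, 0.0]]
wrist_force: [0.2, -0.4, -0.1]
gripper_width: 0.921
```

```bash
python3 -c "
from h import *
s=st()
im=r.capture('wrist')[:,:,::-1];cv2.imwrite('pics/w12.png',im)
crop(im,225,45,355,155,6,'pics/w12c.png')
"
```

```text
t 17.87 p [ 0.5472 -0.0273  0.1115] phi -170.17 tilt [-0.004 -0.    -1.   ] F [ 0.2 -0.4 -0.1] g 80.1 J [ 14.  21. -19.  -0. -49.  -4.]
```

View pics/w12c.png

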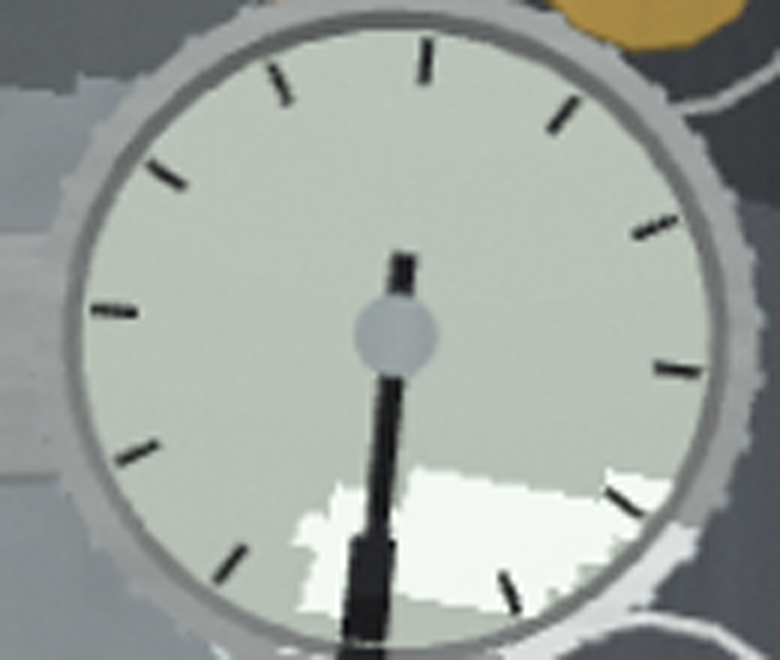

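```bash
python3 -c "
from h import *
im=cv2.imread('pics/w12.png');crop(im,265,110,310,160,14,'pics/w12d.png')
g=cv2.cvtColor(im,cv2.COLOR_BGR2GRAY).astype(float)
for y in range(84,162,2 if 0 else 1):
    row=g[y,270:305];bg=np.percentile(row,60);w=np.clip(bg*0.75-row,0,None);
    w=np.where(np.abs(np.arange(270,305)-(288.7-(y-100)*.1))<7,w,0)
    print(y,(w@np.arange(270,305)/max(w.sum(),1e-6)).round(2),(w.sum()/bg).round(1),end=' | ')
"
```

```text
84 0.0 0.0 | 85 0.0 0.0 | 86 0.0 0.0 | 87 291.61 0.9 | 88 291.78 2.1 | 89 291.75 2.1 | 90 291.7 2.1 | 91 291.56 2.2 | 92 291.43 2.1 | 93 291.38 1.7 | 94 292.26 0.2 | 95 0.0 0.0 | 96 0.0 0.0 | 97 0.0 0.0 | 98 0.0 0.0 | 99 0.0 0.0 | 100 0.0 0.0 | 101 0.0 0.0 | 102 0.0 0.0 | 103 0.0 0.0 | 104 0.0 0.0 | 105 0.0 0.0 | 106 0.0 0.0 | 107 289.06 0.4 | 108 289.74 2.0 | 109 289.77 2.2 | 110 289.69 2.1 | 111 289.52 2.2 | 112 289.41 2.1 | 113 289.24 2.3 | 114 289.22 2.3 | 115 289.08 2.2 | 116 288.96 2.2 | 117 288.82 2.1 | 118 288.81 2.1 | 119 288.69 2.1 | 120 288.67 2.1 | 121 288.61 2.1 | 122 288.38 2.1 | 123 288.34 2.2 | 124 288.16 2.3 | 125 288.06 2.2 | 126 288.02 2.3 | 127 288.01 2.4 | 128 287.98 2.4 | 129 287.72 2.3 | 130 287.68 2.2 | 131 287.63 2.1 | 132 287.53 2.0 | 133 287.37 2.3 | 134 286.73 3.0 | 135 286.76 4.4 | 136 286.71 4.3 | 137 286.58 4.3 | 138 286.46 4.4 | 139 286.38 4.4 | 140 286.25 4.3 | 141 286.19 4.2 | 142 286.06 4.1 | 143 285.92 4.3 | 144 285.97 4.5 | 145 285.77 4.5 | 146 285.77 4.4 | 147 285.65 4.3 | 148 285.36 4.6 | 149 285.21 4.5 | 150 285.23 4.4 | 151 285.32 3.1 | 152 282.47 0.6 | 153 284.99 3.4 | 154 284.81 3.7 | 155 284.74 4.0 | 156 284.75 4.0 | 157 284.37 4.2 | 158 284.36 4.4 | 159 284.38 4.3 | 160 286.26 1.6 | 161 287.66 0.5 |
```

View pics/w12d.png

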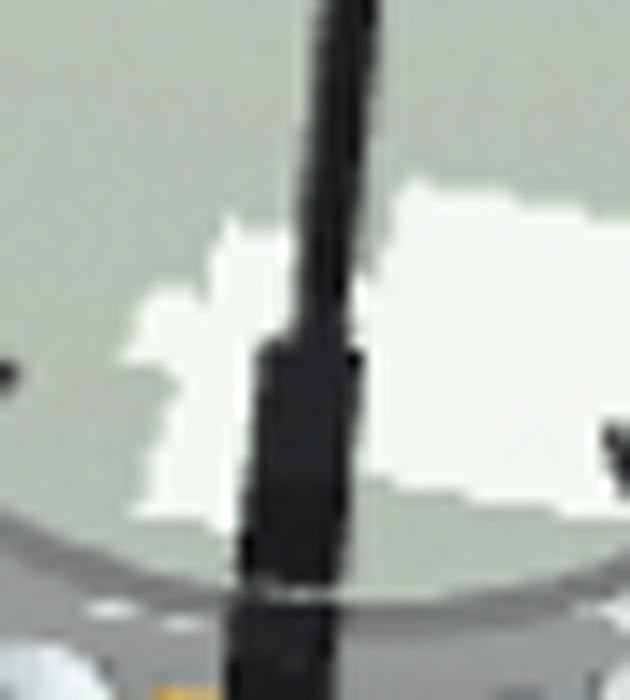

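```bash
python3 -c "
from dial import *
s=st()
for z in (.15,.1):print(inc2([.5592,-.1045,z],130,0,s))
"
```

```text
t 17.92 p [ 0.5477 -0.0273  0.1121] phi -170.25 tilt [-0.002  0.    -1.   ] F [0.8 0.5 0.3] g 79.8 J [ 14.  21. -19.  -0. -49.  -4.]
[ 5.98e+01 -0.00e+00 -1.00e-01 -3.79e-02  1.90e-03 -7.80e-02]
[ 5.98e+01 -0.00e+00 -1.00e-01  1.21e-02  1.80e-03 -7.80e-02]
```

Request:
{"fn": "move_arm", "kwargs": {"increments": [7,0,0,-0.037,0,0,0.082,14,0,0,-0.037,0.002,-0.02,0.082,21,0,0,-0.037,0.002,-0.04,0.082,28,0,0,-0.037,0.002,-0.06,0.082,35,0,0,-0.037,0.002,-0.078,0.082,42,0,0,-0.037,0.002,-0.078,0.082,49,0,0,-0.037,0.002,-0.078,0.082,56,0,0,-0.03,0.002,-0.078,0.082,60,0,0,-0.015,0.002,-0.078,0.082,60,0,0,0,0.002,-0.078,0.075,60,0,0,0.012,0.002,-0.078,0.07,60,0,0,0.012,0.002,-0.078,0.065]}}

```text
time_s: 18.92
tcp_pos: [0.5574, -0.1046, 0.0981]
ee_rot: [[-0.006, -0.639, 0.769], [0.0, 0.769, 0.639], [-1.0, 0.004, -0.005]]
wrist_force: [0.3, 0.6, -0.2]
gripper_width: 0.807
```

Request:
{"fn": "move_arm", "kwargs": {"increments": [0,0,0,0,0,0,0.064,0,0,0,0,0,0,0.061,0,0,0,0,0,0,0.058,0,0,0,0,0,0,0.055,0,0,0,0,0,0,0.055]}}

```text
time_s: 19.33
tcp_pos: [0.5592, -0.1042, 0.1009]
ee_rot: [[-0.001, -0.64, 0.769], [0.001, 0.769, 0.64], [-1.0, 0.001, -0.0]]
wrist_force: [-1.7, 3.6, 5.0]
gripper_width: 0.677
```

```bash
python3 -c "
from dial import *
s=st();print(s['ee_rot'].T@s['wrist_force'],s['moment'])"
```

```text
t 19.33 p [ 0.5592 -0.1042  0.1009] phi 129.78 tilt [-0.001  0.001 -1.   ] F [-1.7  3.6  5. ] g 58.9 J [  6.  24. -17.  -0. -49. -56.]
[-5.01435844  3.82269265  1.01376922] [ 1.19446825  0.50200663 -0.04931622]
```

Request:
{"fn": "move_arm", "kwargs": {"increments": [-0.4,0,0,0,0,0,0.055,-0.8,0,0,0,0,0,0.055,-0.8,0,0,0,0,0,0.055,-0.8,0,0,0,0,0,0.055]}}

```text
time_s: 19.67
tcp_pos: [0.5592, -0.1042, 0.1009]
ee_rot: [[-0.001, -0.651, 0.759], [0.0, 0.759, 0.651], [-1.0, 0.001, -0.0]]
wrist_force: [-2.3, 4.7, 6.3]
gripper_width: 0.675
```

Request:
{"fn": "move_arm", "kwargs": {"increments": [0,0,0,0,0,0,0.062,0,0,0,0,0,0,0.07,0,0,0,0,0,0,0.078,0,0,0,-0.01,0,0,0.082,0,0,0,-0.03,0,0,0.082,-7,0,0,-0.05,0,0,0.082,-14,0,0,-0.05,0.02,0,0.082,-21,0,0,-0.05,0.04,0,0.082,-28,0,0,-0.05,0.05,0,0.082,-35,0,0,-0.05,0.05,0,0.082]}}

```text
time_s: 20.5
tcp_pos: [0.5251, -0.0659, 0.1506]
ee_rot: [[-0.002, -0.97, 0.242], [0.0, 0.242, 0.97], [-1.0, 0.002, -0.0]]
wrist_force: [-0.0, -0.3, -0.2]
gripper_width: 0.945
```

```bash
python3 -c "
from dial import *
s=st();print(inc2(W((.058,.077,.15)),-169.97,0,s),inc2(W((.058,.077,.112)),-169.97,0,s))"
```

```text
t 20.5 p [ 0.5251 -0.0659  0.1506] phi 166.0 tilt [-0.002  0.    -1.   ] F [-0.  -0.3 -0.2] g 82.2 J [ 10.  17. -19.  -0. -54. -24.]
[-2.40e+01  0.00e+00 -1.00e-01  6.00e-04 -1.20e-02  4.35e-02] [-2.40e+01  0.00e+00 -1.00e-01  3.86e-02 -1.21e-02  4.35e-02]
```

Request:
{"fn": "move_arm", "kwargs": {"increments": [-7,0,0,0,-0.006,0.022,0.08,-14,0,0,0,-0.012,0.0435,0.08,-21,0,0,0.01,-0.012,0.0435,0.08,-24,0,0,0.025,-0.012,0.0435,0.08,-24,0,0,0.038,-0.012,0.0435,0.08,-24,0,0,0.038,-0.012,0.0435,0.08,-24,0,0,0.038,-0.012,0.0435,0.08]}}

```text
time_s: 21.08
tcp_pos: [0.5486, -0.0279, 0.1117]
ee_rot: [[-0.004, -0.986, -0.166], [-0.001, -0.166, 0.986], [-1.0, 0.004, -0.0]]
wrist_force: [0.4, -0.5, 0.2]
gripper_width: 0.92
```

```bash
cat > meas.py <<'E'
from h import *
def meas(im,pre=''):
    g=cv2.cvtColor(im,cv2.COLOR_BGR2GRAY).astype(float);X=np.arange(260,320)
    def cen(y,x0):
        row=g[y,260:320];bg=np.percentile(row,60);w=np.clip(bg*.75-row,0,None)*(abs(X-x0)<7);return w@X/max(w.sum(),1e-6),w.sum()/bg
    L=[]
    for y in range(85,160):
        c,m=cen(y,288.7-(y-100)*.1);L.append((y,c,m))
    n=[(y,c) for y,c,m in L if 1.7<m<2.6 and 105<y<134];k=[(y,c) for y,c,m in L if 3.9<m<5 and y<152 and y>132]
    pn=np.polyfit(*zip(*n),1);pk=np.polyfit(*zip(*k),1)
    print('needle',pn,'mark',pk,'slope diff deg',np.degrees(np.arctan(pn[0])-np.arctan(pk[0])),'off@144 px',np.polyval(pk,144)-np.polyval(pn,144),len(n),len(k))
E
python3 -c "
from meas import *
s=st()
meas(cv2.imread('pics/w12.png'))
im=np.ascontiguousarray(r.capture('wrist')[:,:,::-1]);cv2.imwrite('pics/w13.png',im)
crop(im,225,45,355,155,6,'pics/w13c.png');meas(im)
"
```

```text
t 21.08 p [ 0.5486 -0.0279  0.1117] phi -170.42 tilt [-0.004 -0.001 -1.   ] F [ 0.4 -0.5  0.2] g 80.0 J [ 14.  22. -19.  -0. -49.  -4.]
needle [-9.57073503e-02  3.00113090e+02] mark [-1.03794642e-01  3.00809216e+02] slope diff deg 0.4588000924785305 off@144 px -0.4684435738645334 26 16Traceback (most recent call last):
  File "<string>", line 6, in <module>
    crop(im,225,45,355,155,6,'pics/w13c.png');meas(im)
                                              ~~~~^^^^
  File "meas.py", line 10, in meas
    pn=np.polyfit(*zip(*n),1);pk=np.polyfit(*zip(*k),1)
                                 ~~~~~~~~~~^^^^^^^^^^^^
TypeError: polyfit() missing 2 required positional arguments: 'y' and 'deg'
```

View pics/w13c.png

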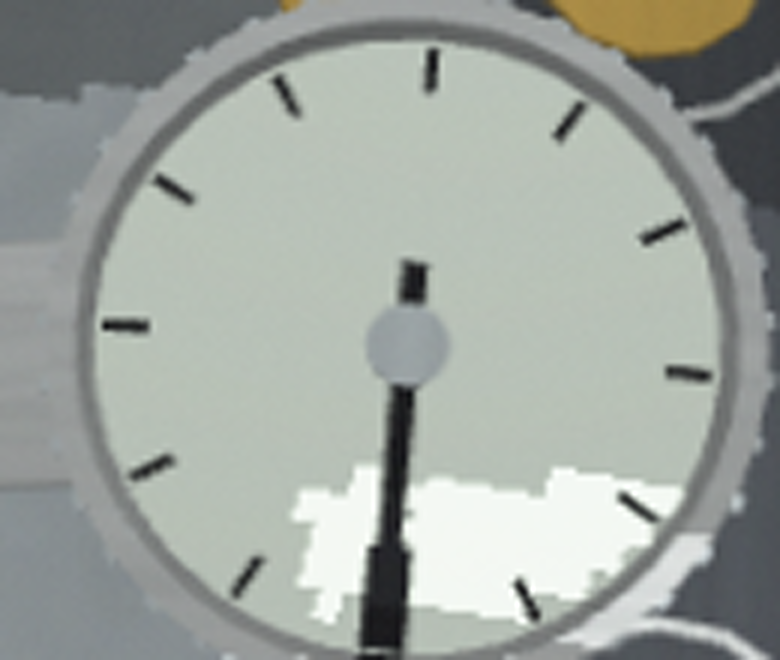

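```bash
sed -i 's/3.9<m<5 and y<152/3.6<m<5.2 and y<151/; s/(y-100)\*.1))*;L/(y-100)*.1+off);L/; s/def meas(im,pre=..)/def meas(im,off=0)/' meas.py; grep -n off meas.py; python3 -c "
from meas import *
meas(cv2.imread('pics/w12.png'),0);meas(cv2.imread('pics/w13.png'),2)
im=cv2.imread('pics/w13.png');crop(im,265,110,310,160,14,'pics/w13d.png')
"
```

```text
2:def meas(im,off=0):
8:        c,m=cen(y,288.7-(y-100)*.1+off);L.append((y,c,m))
11:    print('needle',pn,'mark',pk,'slope diff deg',np.degrees(np.arctan(pn[0])-np.arctan(pk[0])),'off@144 px',np.polyval(pk,144)-np.polyval(pn,144),len(n),len(k))
needle [-9.57073503e-02  3.00113090e+02] mark [-1.03794642e-01  3.00809216e+02] slope diff deg 0.4588000924785305 off@144 px -0.4684435738645334 26 16
needle [-8.95017716e-02  3.01557451e+02] mark [-8.73438226e-02  3.01398569e+02] slope diff deg -0.12268212383369224 off@144 px 0.1518622224652404 24 14
```

View pics/w13d.png

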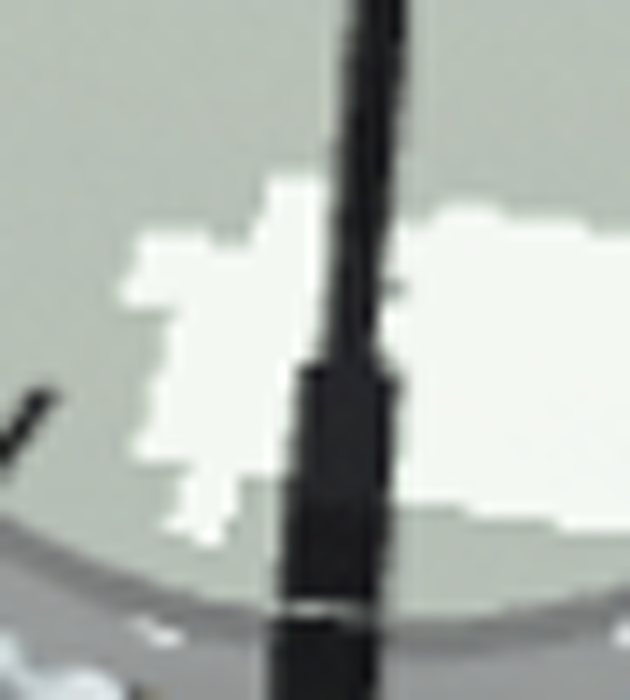

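Request:
{"fn": "move_arm", "kwargs": {"increments": [0,0,0,-0.04,0,0,0.08,0,0,0,-0.08,0,0,0.08,0,0,0,-0.12,0,0.03,0.08,0,0,0,-0.14,0,0.07,0.08,0,0,0,-0.14,0,0.11,0.08,0,0,0,-0.14,0,0.15,0.08,0,0,0,-0.14,0,0.19,0.08,0,0,0,-0.14,0,0.23,0.08,0,0,0,-0.14,0,0.25,0.08,0,0,0,-0.14,0,0.25,0.08]}}

```text
time_s: 21.97
tcp_pos: [0.5073, 0.2229, 0.2533]
ee_rot: [[0.0, -0.985, -0.171], [0.002, -0.171, 0.985], [-1.0, -0.001, 0.002]]
wrist_force: [1.0, -0.6, -0.5]
gripper_width: 0.916
```

```bash
python3 -c "
from h import *
s=st()
t=r.capture('top')[:,:,::-1];d=r.capture('side')[:,:,::-1]
cv2.imwrite('pics/tf.png',t);cv2.imwrite('pics/sf.png',d)
crop(t,260,160,390,280,6,'pics/tfc.png');crop(d,190,175,390,325,4,'pics/sfc.png')
"
```

```text
t 21.97 p [0.5073 0.2229 0.2533] phi -170.14 tilt [ 0.     0.002 -1.   ] F [ 1.  -0.6 -0.5] g 79.7 J [ 40.  14.  -8.  -0. -68. -31.]
```

View pics/tfc.png

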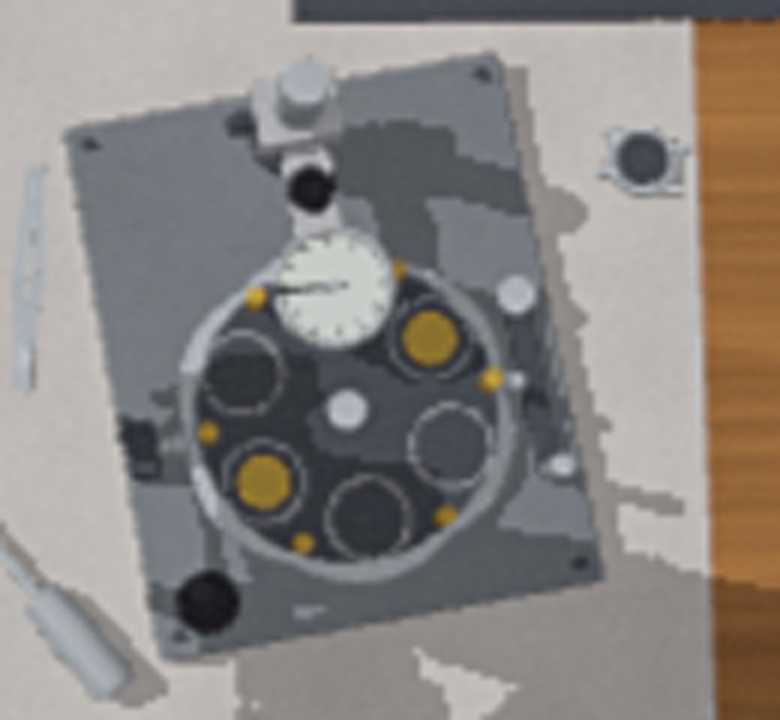

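View pics/sfc.png

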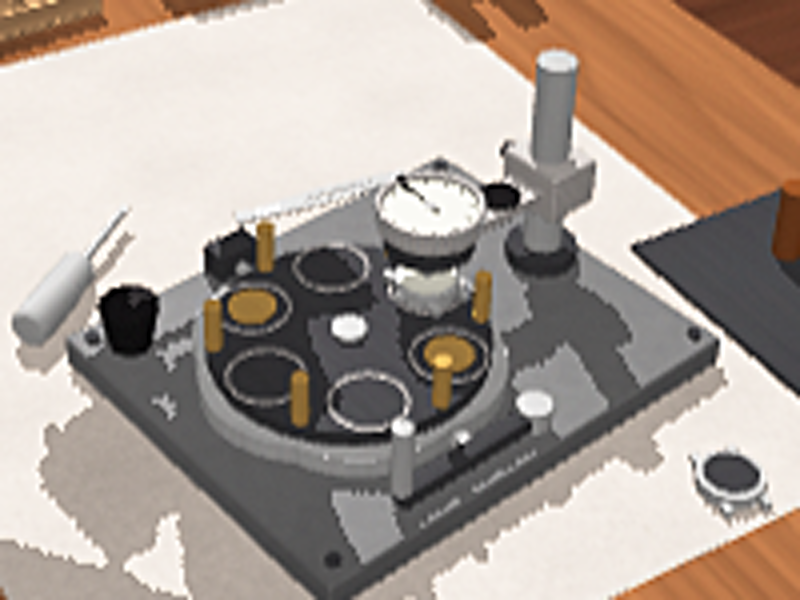

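View pics/tf.png

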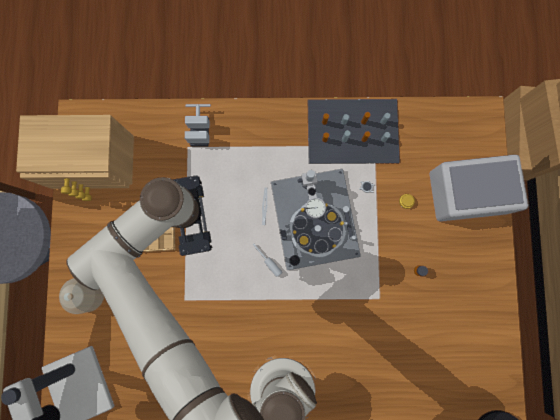

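```bash
python3 -c "
from th import *
p=np.load('fit.npy')
for n,k,o,t in(('side',4,[190,175],p[7:9]),('top',6,[260,160],p[5:7])):
    m=proj(n,[W((.058,0,.104)),W((.058,0,.107)),W((.112,0,.085)),W((-.05,-.101,.075)),W((-.047,-.109,.075))])+t;print(n,((m-o+.5)*k-.5).round(0).tolist())
th('top',[(256,297),(208,433),(303,544),(447,516),(491,378)],6,260,160)
th('side',[(264,228),(212,305),(300,377),(442,359),(482,276)],4,190,175)
im=cv2.imread('pics/sf.png');crop(im,275,205,335,250,12,'pics/sfg.png')
"
```

```text
side [[431.0, 202.0], [431.0, 198.0], [499.0, 194.0], [404.0, 426.0], [420.0, 432.0]]
top [[334.0, 286.0], [335.0, 285.0], [312.0, 189.0], [565.0, 465.0], [579.0, 456.0]]
(np.float64(0.10910906921051193), np.float64(0.3000000000004306), array([0.3, 0.1, 0.2, 0.2, 0.6]))
(np.float64(0.18184421917319654), np.float64(0.400000000000432), array([0.5, 0.2, 0.1, 0.6, 0.5]))
```

View pics/sfg.png

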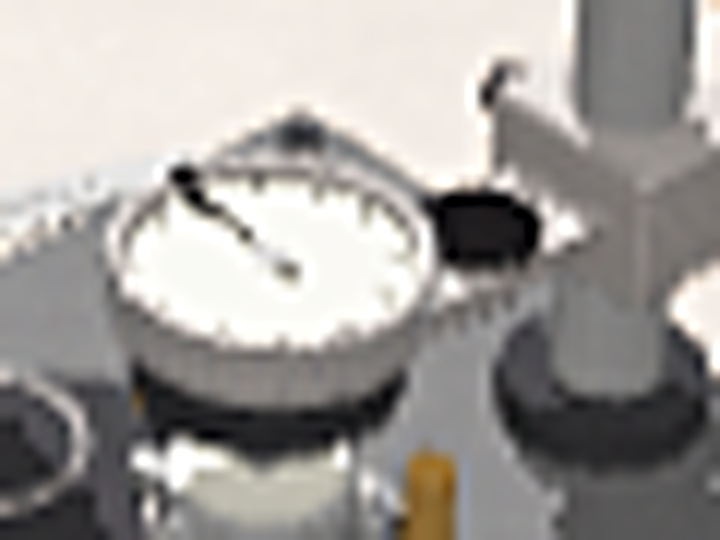

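```bash
python3 -c "
from h import *
a=cv2.imread('pics/top0.png');b=cv2.imread('pics/side0.png');f=lambda i,x,y,w,h,k:cv2.resize(i[y:y+h,x:x+w],None,fx=k,fy=k,interpolation=cv2.INTER_CUBIC)
cv2.imwrite('pics/g0.png',np.hstack([f(a,303,192,28,28,14),f(b,282,205,36,28,14)[:392]]))
p=np.load('fit.npy')
print((proj('top',[W((.058,0,.12)),W((.058,0,.12))+.022*np.array([np.cos(np.radians(197.5)),np.sin(np.radians(197.5)),0]),W((.058,0,.12))+.022*np.array([np.cos(np.radians(190)),np.sin(np.radians(190)),0])])+p[5:7]-[303,192])*14)
print((proj('side',[W((.058,0,.12)),W((.058,0,.12))+.022*np.array([np.cos(np.radians(197.5)),np.sin(np.radians(197.5)),0]),W((.058,0,.12))+.022*np.array([np.cos(np.radians(190)),np.sin(np.radians(190)),0])])+p[7:9]-[282,205])*14+[392,0])
"
```

```text
[[176.87473019 203.04697625]
 [209.56443504 300.35034237]
 [196.48551037 303.63757435]]
[[610.85320904 200.41652123]
 [518.47865435 260.49066248]
 [505.24685433 252.49817256]]
```

View pics/g0.png

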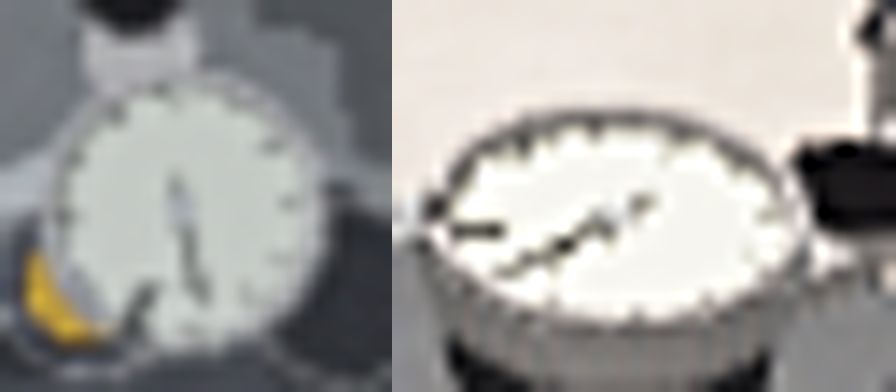

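```bash
python3 -c "
from h import *
s=st()
print(inc2(tcp_tip((.114,0.0,.18),100.03,-18),100.03,-18,s))"
```

```text
t 22.07 p [0.5075 0.2197 0.253 ] phi -170.32 tilt [-0.001  0.001 -1.   ] F [ 0.5 -0.8  0.6] g 80.1 J [ 40.  14.  -8.  -0. -68. -30.]
[ 8.880e+01 -1.420e+01 -1.420e+01  6.500e-02 -5.190e-02 -3.263e-01]
```

Request:
{"fn": "move_arm", "kwargs": {"increments": [7,-1.2,-1.2,0,-0.005,-0.03,0.05,14,-2.4,-2.4,0,-0.01,-0.06,0,21,-3.6,-3.6,0,-0.015,-0.09,0,28,-4.8,-4.8,0,-0.02,-0.12,0,35,-6,-6,0,-0.025,-0.15,0,42,-7,-7,0,-0.03,-0.18,0,49,-8,-8,0,-0.035,-0.21,0,56,-9,-9,0,-0.04,-0.24,0,63,-10,-10,0,-0.045,-0.27,0,70,-11.2,-11.2,0.02,-0.05,-0.3,0,76,-12.2,-12.2,0.03,-0.052,-0.326,0,82,-13.2,-13.2,0.03,-0.052,-0.326,0]}}

```text
time_s: 23.07
tcp_pos: [0.6119, -0.0994, 0.2193]
ee_rot: [[0.282, -0.276, 0.919], [0.065, 0.961, 0.269], [-0.957, -0.016, 0.288]]
wrist_force: [0.1, 0.8, -0.3]
gripper_width: 0.089
```

```bash
python3 -c "
from h import *
s=st()
for z in (.16,.12,.1,.09):print(z,inc2(tcp_tip((.114,0.0,z),100.03,-18),100.03,-18,s))"
```

```text
t 23.07 p [ 0.6119 -0.0994  0.2193] phi 106.05 tilt [ 0.282  0.065 -0.957] F [ 0.1  0.8 -0.3] g 7.7 J [  4.  15. -12.  -3. -46. -76.]
0.16 [ 6.     -1.2    -0.9     0.0503  0.0065 -0.0118]
0.12 [ 6.     -1.2    -0.9     0.0886  0.0071 -0.0234]
0.1 [ 6.     -1.2    -0.9     0.1078  0.0074 -0.0291]
0.09 [ 6.     -1.2    -0.9     0.1174  0.0076 -0.032 ]
```

Request:
{"fn": "move_arm", "kwargs": {"increments": [6,-1.2,-0.9,0.025,0.006,-0.006,0,6,-1.2,-0.9,0.05,0.0065,-0.0118,0,6,-1.2,-0.9,0.075,0.007,-0.0195,0,6,-1.2,-0.9,0.0985,0.0073,-0.0263,0,6,-1.2,-0.9,0.1078,0.0074,-0.0291,0,6,-1.2,-0.9,0.1078,0.0074,-0.0291,0]}}

```text
time_s: 23.57
tcp_pos: [0.613, -0.0891, 0.1076]
ee_rot: [[0.302, -0.185, 0.935], [0.056, 0.983, 0.176], [-0.952, -0.001, 0.307]]
wrist_force: [-0.0, 0.2, 0.2]
gripper_width: 0.006
```

```bash
python3 -c "
from h import *
s=st()
for z in (.09,.088,.084):print(z,inc2(tcp_tip((.114,0.0,z),100.03,-18),100.03,-18,s))
crop(r.capture('side')[:,:,::-1],190,145,390,295,4,'pics/s20.png')"
```

```text
t 23.57 p [ 0.613  -0.0891  0.1076] phi 100.65 tilt [ 0.302  0.056 -0.952] F [-0.   0.2  0.2] g 0.5 J [  6.  21. -22.  -3. -29. -83.]
0.09 [ 0.6    -0.1    -0.1     0.0094 -0.0041 -0.0033]
0.088 [ 0.6    -0.1    -0.1     0.0113 -0.0041 -0.0039]
0.084 [ 0.6    -0.1    -0.1     0.0151 -0.0041 -0.0052]
```

View pics/s20.png

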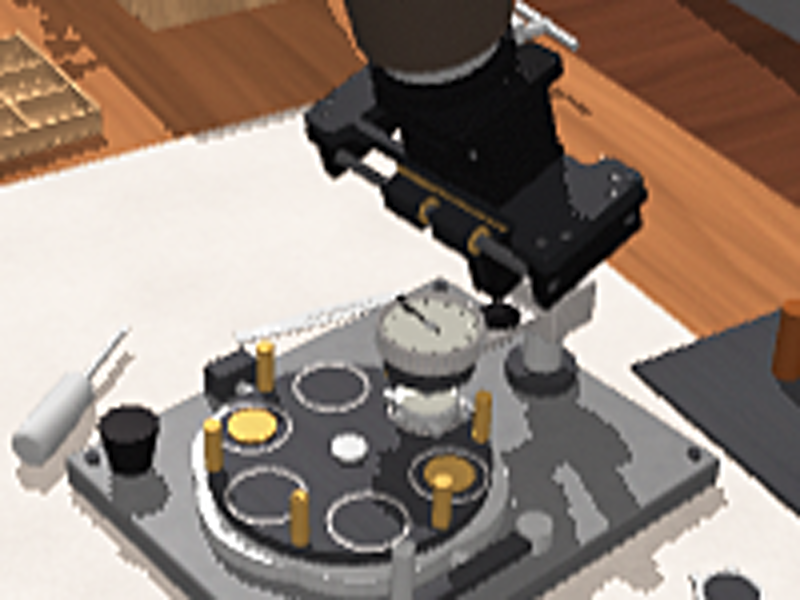

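Request:
{"fn": "move_arm", "kwargs": {"increments": [0.5,0,0,0.005,-0.004,-0.002,0,0.5,0,0,0.0095,-0.004,-0.0033,0,0.5,0,0,0.0115,-0.004,-0.004,0,0.5,0,0,0.0135,-0.004,-0.0047,0,0.5,0,0,0.0155,-0.004,-0.0053,0,0.5,0,0,0.0165,-0.004,-0.0056,0]}}

```text
time_s: 24.12
tcp_pos: [0.616, -0.0918, 0.0952]
ee_rot: [[0.309, -0.18, 0.934], [0.057, 0.984, 0.171], [-0.949, 0.0, 0.314]]
wrist_force: [-8.7, 0.7, 19.4]
gripper_width: 0.005
```

```bash
python3 -c "
from h import *
s=st();print(s['tcp_pos'][2]+.008*s['ee_rot'][2,0]-.0095*s['ee_rot'][2,2], s['moment'])"
```

```text
t 24.12 p [ 0.616  -0.0918  0.0952] phi 100.36 tilt [ 0.309  0.057 -0.949] F [-8.7  0.7 19.4] g 0.5 J [  6.  23. -22.  -3. -27. -83.]
0.08466867476630666 [0.37903116 1.65747173 0.22222895]
```

Request:
{"fn": "move_arm", "kwargs": {"increments": [0,0,0,0.001,0,-0.0004,0,0,0,0,0.001,0,-0.0004,0,0,0,0,0,0,0,0,0,0,0,-0.001,0,0.0004,0,0,0,0,-0.002,0,0.0007,0,0,0,0,-0.003,0,0.001,0,0,0,0,-0.004,0,0.0013,0,0,0,0,-0.007,0,0.0023,0,0,0,0,-0.015,0,0.005,0,0,0,0,-0.035,0,0.0117,0,0,0,0,-0.065,0,0.0217,0,0,0,0,-0.065,0,0.0217,0]}}

```text
time_s: 25.12
tcp_pos: [0.6198, -0.0918, 0.1683]
ee_rot: [[0.319, -0.181, 0.93], [0.056, 0.984, 0.172], [-0.946, -0.002, 0.324]]
wrist_force: [0.7, 0.0, 0.6]
gripper_width: 0.008
```

```bash
python3 -c "
from h import *
s=st()
print(inc2(W((.058,.077,.16)),-169.97,0,s),inc2(W((.058,.077,.112)),-169.97,0,s))"
```

```text
t 25.12 p [ 0.6198 -0.0918  0.1683] phi 100.4 tilt [ 0.319  0.056 -0.946] F [0.7 0.  0.6] g 0.7 J [  6.  18. -18.  -2. -36. -83.]
[-8.87e+01  1.48e+01  1.49e+01 -1.15e-02  7.72e-02 -5.90e-02] [-8.87e+01  1.48e+01  1.49e+01  3.39e-02  7.73e-02 -7.45e-02]
```

Request:
{"fn": "move_arm", "kwargs": {"increments": [-7,1.2,1.2,-0.02,0.015,-0.01,0,-14,2.4,2.4,-0.02,0.03,-0.02,0,-21,3.6,3.6,-0.02,0.045,-0.03,0,-28,4.8,4.8,-0.02,0.06,-0.04,0.02,-35,6,6,-0.02,0.077,-0.05,0.04,-42,7,7,-0.0115,0.077,-0.059,0.06,-49,8,8,-0.0115,0.077,-0.059,0.08,-56,9.2,9.2,-0.0115,0.077,-0.059,0.08,-63,10.4,10.4,-0.0115,0.077,-0.059,0.08,-70,11.6,11.6,0.005,0.077,-0.064,0.08,-77,12.8,12.8,0.02,0.077,-0.07,0.08,-84,14,14,0.034,0.077,-0.0745,0.08]}}

```text
time_s: 26.12
tcp_pos: [0.5431, -0.0266, 0.1054]
ee_rot: [[0.001, -0.996, -0.09], [0.016, -0.09, 0.996], [-1.0, -0.003, 0.016]]
wrist_force: [-0.4, 0.5, -0.6]
gripper_width: 0.601
```

```bash
python3 -c "
from h import *
s=st()
print(inc2(W((.058,.077,.112)),-169.97,0,s))"
```

```text
t 26.12 p [ 0.5431 -0.0266  0.1054] phi -174.85 tilt [ 0.001  0.016 -1.   ] F [-0.4  0.5 -0.6] g 52.3 J [ 14.  21. -20.  -1. -48.  -8.]
[-4.9e+00  9.0e-01  2.0e-01 -6.6e-03 -4.2e-03 -3.0e-04]
```

Request:
{"fn": "move_arm", "kwargs": {"increments": [-4.9,0.9,0.2,-0.006,-0.004,0,0.08,-4.9,0.9,0.2,-0.006,-0.004,0,0.08,-4.9,0.9,0.2,-0.006,-0.004,0,0.08,-4.9,0.9,0.2,-0.006,-0.004,0,0.08]}}

```text
time_s: 26.45
tcp_pos: [0.5469, -0.0263, 0.112]
ee_rot: [[0.001, -0.986, -0.167], [0.002, -0.167, 0.986], [-1.0, -0.001, 0.001]]
wrist_force: [-0.5, -0.0, 0.2]
gripper_width: 0.885
```

```bash
python3 -c "
from meas import *
s=st()
im=np.ascontiguousarray(r.capture('wrist')[:,:,::-1]);cv2.imwrite('pics/w21.png',im)
crop(im,225,45,355,155,6,'pics/w21c.png')
for o in(0,2):
  try: meas(im,o)
  except Exception as e: print(e)
"
```

```text
t 26.45 p [ 0.5469 -0.0263  0.112 ] phi -170.39 tilt [ 0.001  0.002 -1.   ] F [-0.5 -0.   0.2] g 77.0 J [ 14.  21. -20.  -0. -49.  -4.]
needle [-9.42674599e-02  2.99088241e+02] mark [-7.48304799e-02  2.96773032e+02] slope diff deg -1.1057188344945852 off@144 px 0.4837159758894245 26 16
needle [-9.42674599e-02  2.99088241e+02] mark [-7.48304799e-02  2.96773032e+02] slope diff deg -1.1057188344945852 off@144 px 0.4837159758894245 26 16
```

View pics/w21c.png

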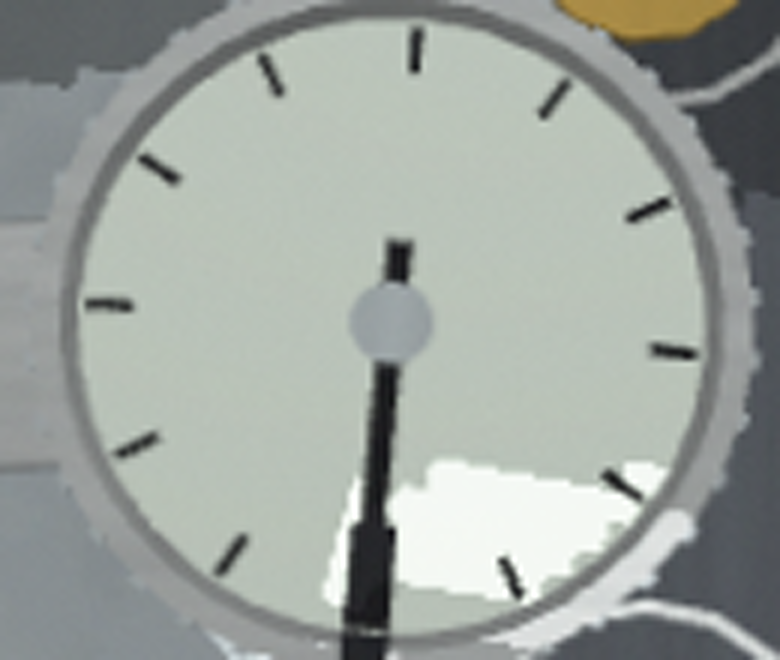

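```bash
python3 -c "
from meas import *
im=cv2.imread('pics/w21.png');crop(im,265,110,310,160,14,'pics/w21d.png')
s=st()
for z in (.15,.101):print(inc2([.5594,-.1043,z],130,0,s))
"
```

```text
t 26.5 p [ 0.5468 -0.0264  0.112 ] phi -170.38 tilt [ 0.001  0.002 -1.   ] F [-0.4 -0.6  0.5] g 78.0 J [ 14.  21. -20.  -0. -49.  -4.]
[ 5.96e+01  1.00e-01 -0.00e+00 -3.81e-02  6.00e-04 -7.88e-02]
[ 5.96e+01  1.00e-01 -0.00e+00  1.09e-02  6.00e-04 -7.89e-02]
```

View pics/w21d.png

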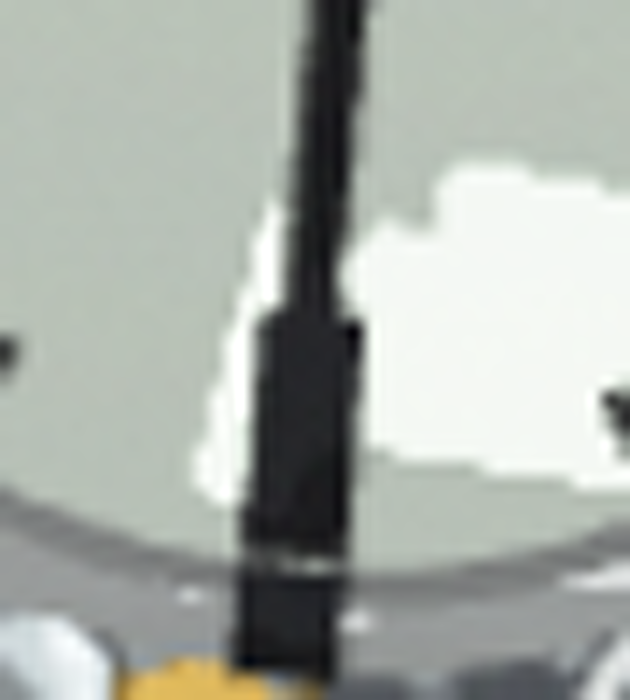

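Request:
{"fn": "move_arm", "kwargs": {"increments": [0,0,0,-0.04,0,0,0.08,0,0,0,-0.08,0,0,0.08,0,0,0,-0.12,0,0.03,0.08,0,0,0,-0.14,0,0.07,0.08,0,0,0,-0.14,0,0.11,0.08,0,0,0,-0.14,0,0.15,0.08,0,0,0,-0.14,0,0.19,0.08,0,0,0,-0.14,0,0.22,0.08,0,0,0,-0.14,0,0.22,0.08,0,0,0,-0.14,0,0.22,0.08]}}

```text
time_s: 27.33
tcp_pos: [0.509, 0.1918, 0.252]
ee_rot: [[-0.0, -0.985, -0.171], [0.002, -0.171, 0.985], [-1.0, 0.0, 0.002]]
wrist_force: [0.1, -0.7, -0.3]
gripper_width: 0.922
```

```bash
python3 -c "
from h import *
st();d=r.capture('side')[:,:,::-1];crop(d,190,175,390,325,4,'pics/sz.png');cv2.imwrite('pics/szf.png',d)"
```

```text
t 27.33 p [0.509  0.1918 0.252 ] phi -170.16 tilt [-0.     0.002 -1.   ] F [ 0.1 -0.7 -0.3] g 80.2 J [ 38.  13.  -9.  -0. -68. -28.]
```

View pics/sz.png

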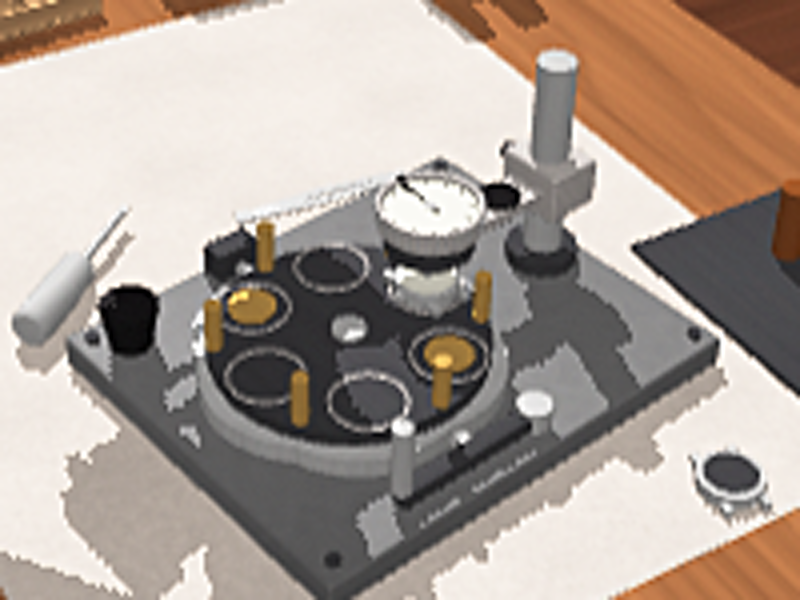

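The case sits under the gauge, the latch handle is in (402,428), the head is down, and the mark lies over the needle. The loupe, screwdriver and spare case look unmoved. I'm handing the job in.

```bash
python3 -c "
from station import r
print(r.finish_job())"
```

```text
the job is handed in; nothing more can be done
None
```

The job is done and handed in at about 27 s of the 67 s allowed, with the arm clear of everything.

- **Turntable:** I turned it about 103° by one peg. The last measurement puts it 0.3–0.4° from the stop, with the watch case under the plunger. The robot did not touch the case.
- **Latch:** I pushed it in until it met a hard stop at 33 N. The handle stands where it should when fully in, to within about 1 mm.
- **Gauge head:** I pressed it to its end stop, with the pad at about z 85 mm. The needle had turned about 97° instead of the expected 103°, so I pressed again after setting the bezel. The needle moved only about 0.5°. The head was therefore down already, and I left the 6° difference as reading error, unexplained.
- **Bezel:** I turned it about 61° clockwise, then corrected it by 0.8° the other way. My last two checks disagree slightly. By eye in an enlarged picture the zero mark is within about 0.3° of the needle tip, while the image measurement gave about 0.6°. I did not adjust it again after the second press.
- **Other things on the bench:** The loupe, screwdriver, tweezers and spare case look unmoved in the final side picture. I saw the rest of the bench in a top view taken before the second press and saw nothing out of place; the arm partly covered the parts tray.

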